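# Refit the fuse base of the bench supply

## Robot

A 7-joint arm with a two-finger parallel gripper is mounted at the origin on the work surface. World frame = base frame: x ahead of the robot, y to its left, z up, the work surface at z = 0. Lengths are in m, angles in rad, forces in N, time in s.
With the tool pointing down it reaches from about 0.4 to 0.875 m from the base axis. Payload 19.3 kg.
Tool frame: the origin (TCP) lies midway between the tips of the shut fingers; the grasp point (between the pads) lies bot.tcp_to_grasp behind it (bot.tcp_to_grasp is the distance from the TCP to the grasp point, in m); z points along the fingers, y is the line along which they close (so a half turn about z gives the same grasp; the last joint's range is limited). The gripper opens to 85 mm and grips with 20 to 120 N. Pads are 22 mm wide; open, the fingers measure 114 mm over their backs; the gripper's body (76 mm by 85 mm) begins 54 mm behind the grasp point. The pads swing forward as they close: fully open they stand 13 mm farther back than shut.
Start: joints at [1.231, 0.521, -0.036, 1.599, 0.021, 1.021, -0.113], TCP at [0.167, -0.602, 0.231] pointing down, gripper open.
Joint ranges: [-2.91, 2.91], [-0.3, 2.13], [-1.5, 1.42], [0.17, 2.43], [-1.26, 4.41], [0.16, 1.93], [-2.52, 2.52]. Speed limits (rad/s): [1.89, 1.89, 2.39, 2.39, 3.01, 3.01, 3.01].

## Interface

Orientations are given as [roll, pitch, yaw] about the fixed x, y, z axes, in that order (R = Rz(yaw) Ry(pitch) Rx(roll)).
In Python, from workcell import observe, imaging, bot gives the robot as it stands.
- The arm moves only by the tool send_rows, never from a script. Its argument "plan" is text: rows parted by semicolons, each of 7 numbers parted by spaces: the shift along the tool's x, y, z in m, then the turn, a rotation vector about the tool's x, y, z in degrees, then the finger opening in m, from 0 to 0.0854. In form: dx dy dz rx ry rz claw; .... A call has 1 to 10 rows; each row is the pose to reach, as a shift and turn from the pose commanded when the call began, along the tool's axes at that moment; what a row does not reach only later rows make up. A row lasts 1/12 s, in which the tool goes at most 41.7 mm and 7.16 degrees, less where a joint would pass 70% of its speed; a pose out of reach is approached as far as the arm can. A call with a gripper value outside its range is refused whole. The fingers move at their own pace and stop on an object; "grip_force" is the grip in N (left out, the last holds). Time passes only in rows, so rows that repeat a pose let the fingers close. It gives the time, the measured TCP pose, the force, the opening and the grip force at its end, in the units of the state.
- observe(): the state, without advancing time (a new reading comes with each control period).
- imaging.grab_frame(name): name is "scene" or "top" or "wrist"; returns a dict with "color" (384x512x3 uint8, red, green, blue), "fx", "fy", "cx", "cy" (pixels), "dist_coeffs" ([k1, k2, p1, p2, k3] as OpenCV has them; the pictures are not rectified), "eye" and "orientation" of the camera in the world; the wrist camera has in their place "tool_from_camera" (4x4, takes a point from camera to tool coordinates, whose origin is the TCP and whose axes are the flange's). Camera axes: x right, y down, z forward; pixel columns grow to the right and rows downward; lengths in m; the calibration is good to about 2 mm. A picture is of the moment at which its call begins: read the wrist's pose just before it. There is no depth.
- bot.job_done(): hands the job in; it is judged then, once.
The state is a dict: "clock": time; "qpos": joint angles; "qd": joint speeds; "joint_efforts": joint torques, N m; "position": TCP position; "tool_rot": TCP orientation; "force": force on the tool from outside, world axes, zero at the start; "moment": the same for the moment, N m; "grip_width": finger opening in m; "finger_force": force on a finger pad.
Only numpy, scipy, OpenCV 4.12 (cv2) and the standard library are available. Lean on these libraries where they do the work, as an engineer would, in place of code of your own. Each camera call takes 0.05 s, during which the arm holds its last target. There are 200 camera calls.

## Task

Lift the guard's latch and swing the guard open, pull the blown fuse links (striker pin popped out of the top) from their clips, and press every whole link from the bench (a full-length round cap at both ends, no pin) down into a clip place of its own until it snaps fully home. Put the blown links and the broken ones on the bench (a cap missing, or caps worn to short stubs) in the scrap tray. With all links dealt with, swing the guard shut and let its latch drop back into the catch; leave the other things where they are.

Things in the scene. Friction and masses are not known exactly. Their poses are not given: they have to be found in the camera images.
- fuse_base: Fixed black fuse base, plate 295 x 94 x 12 mm on the table; origin on the table under the middle clip place. Its x axis runs along the row of places to the gate's pivot (away from the robot), y across (to the robot's left). Three clip places at x = -56, 0, +56 mm; any whole link may go in any. A seated link's length lies along y. Seated links' tops are 41 mm above the table.
- seat1 (a point): Nearest clip place: where the centre of a link's body comes when fully home (28 mm above the table, 16 mm above the plate). Axes as the base. Two copper clips, 22 to 36 mm either side of this point in y, take the end caps from above; the ceramic body goes between them, 3 mm clear of the plate.
- seat2 (a point): As seat1, middle place. The sprung clip lips (34 mm above the table, 8 mm gap along x) must be forced apart by the 12 mm caps: laid on the lips a link stands 11 mm too high; pushed straight down with some 10 to 15 N it snaps past them and the caps rest on the clip floors (22 mm above the table), held down by the lips.
- seat3 (a point): As seat1, farthest place. A seated link can be pulled straight up out again.
- gate (a joint): Angle of the guard gate, a clear bar 205 x 24 mm, underside 48 and top 54 mm above the table, on an upright pivot. 0 = shut, lying over the places along the base's -x; grows to 1.25 rad as it swings level to the base's +y (clockwise from above). About 1.1 rad gives free access to all places. Stays where left. A link not snapped home stands in its way.
- latch (a joint): Angle of the thumb latch, a steel bar (132 x 8 x 8 mm) on the gate's free end, pivoted on the gate 140 mm from the gate's pivot, 60 mm above the table. 0 = down, level; grows to 0.5 rad as its end is lifted; falls by its own weight when let go. It must be lifted clear of the cheeks (0.13 rad; tab up 20 mm gives 0.24) before the gate can swing out, and also before it swings in.
- latch_tab (a point): Centre of the steel thumb tab standing on the latch bar: 24 mm long (along the bar), 8 mm thick (across), 28 mm tall, 64 to 92 mm above the table when down. 225 mm from the gate's pivot, 85 mm from the latch's. Pinched across its thickness it can be raised, then led round sideways to swing the gate.
- gate_hinge (a point): Point on the gate's upright pivot axis, 130 mm along x from the fuse base's origin, 51 mm above the table. The catch is a steel post at the base's other (robot's) end, base x = -134 to -118 mm, with two cheeks up to 68 mm above the table; the latch bar drops between them with 2 mm play either side.
- link1: A whole fuse link: white ceramic body 36 mm long, 26 x 26 mm in section, a round steel end cap (12 mm diameter, 18 mm long) sticking out of the middle of BOTH ends, 72 mm overall; about 80 g. Origin at the centre of the body (13 mm above the table as it lies); own x axis along its length. Same either way round and on any long face. May be absent.
- link2: A whole fuse link: white ceramic body 36 mm long, 26 x 26 mm in section, a round steel end cap (12 mm diameter, 18 mm long) sticking out of the middle of BOTH ends, 72 mm overall; about 80 g. Origin at the centre of the body (13 mm above the table as it lies); own x axis along its length. Same either way round and on any long face. May be absent.
- link3: A whole fuse link: white ceramic body 36 mm long, 26 x 26 mm in section, a round steel end cap (12 mm diameter, 18 mm long) sticking out of the middle of BOTH ends, 72 mm overall; about 80 g. Origin at the centre of the body (13 mm above the table as it lies); own x axis along its length. Same either way round and on any long face. May be absent.
- link4: A broken fuse link: the same ceramic body, but with an 18 mm end cap on one end only (at its own -x end), 54 mm overall. Origin at the centre of the ceramic body, x axis along its length. May be absent.
- link5: A worn fuse link: the same ceramic body, but with both caps only 5 mm long stubs, 46 mm overall. Origin at the centre of the ceramic body, x axis along its length. May be absent.
- blown1: A blown fuse link that starts fully home in clip place 1 (seat1), under the guard: like a whole link in every size (72 mm overall, both caps), but with a dark striker pin (8 mm diameter) popped out 5 mm from the middle of its top face. Origin at the centre of the ceramic body, x axis along its length, z towards the pin. Comes out with a straight pull up of about 15 N. May be absent.
- blown2: A blown fuse link that starts fully home in clip place 2 (seat2), under the guard: like a whole link in every size (72 mm overall, both caps), but with a dark striker pin (8 mm diameter) popped out 5 mm from the middle of its top face. Origin at the centre of the ceramic body, x axis along its length, z towards the pin. Comes out with a straight pull up of about 15 N. May be absent.
- blown3: A blown fuse link that starts fully home in clip place 3 (seat3), under the guard: like a whole link in every size (72 mm overall, both caps), but with a dark striker pin (8 mm diameter) popped out 5 mm from the middle of its top face. Origin at the centre of the ceramic body, x axis along its length, z towards the pin. Comes out with a straight pull up of about 15 N. May be absent.
- scrap_tray: Fixed grey open tray, 150 (x) x 240 (y) mm, 45 mm high, walls and floor 4 to 5 mm thick. Origin under its centre on the table.
- flux_tin: Bystander: small aluminium tin, 40 mm diameter, 24 mm high, standing among the links; origin under its centre. Leave it.
- solder_spool: Bystander: spool of solder, 56 mm diameter, 40 mm high; origin under its centre. Leave it.
- screw_jar: Bystander: glass jar, 60 mm diameter, 70 mm high; origin under its centre. Leave it.
- tape_roll: Bystander: black tape roll, 80 mm diameter, 19 mm high; origin under its centre. Leave it.
- screwdriver: Bystander: red screwdriver lying on the right. Leave it.
- cutters: Bystander: side cutters with blue grips. Leave them.
- marker: Bystander: grey marker pen on the left. Leave it.
Mind the look-alikes: they are no part of the job. Leave any red look-alike of the link5 alone.

How it is judged:
By the outcome, as a careful person would: the job done as asked, in the order asked, and still so for the second after the job is handed in, with the robot touching nothing.
Of link1, link2, link3 only 2 to 3 are there at a start; the rules pass over those that are not, and their reading is None.
Of link4, link5 only 1 to 2 are there at a start; the rules pass over those that are not, and their reading is None.
Of blown1, blown2, blown3 only 1 to 2 are there at a start; the rules pass over those that are not, and their reading is None.
At some moment in a run one of link1, link2, link3, link4, link5 may be knocked a few centimetres aside while the robot is not near it.
Once in a run the grip may slacken for a moment while it holds something.
It also fails if it takes over 210 s, if anything falls off the work surface, if the arm or the gripper's body presses on something with over 40 N, if the wrist force passes 120 N, or if a joint passes its speed limit or range.

## Working session

There is one attempt and no reset: what is moved stays moved. The work goes in short steps, Python scripts to look and compute and a tool call to move; the robot and the scene stay as the last step left them, time stands still between calls to the robot, and variables do not carry over. Pictures are saved under pics/ and viewed, at most 14 in all, crops included, and the job is handed in when it is done.

Besides the shell and the picture viewer there is one more tool, called after "Request:" by a JSON object that holds its "api" and its "payload". send_rows: Moves the arm, as the interface text tells. Its arguments: {"type":"object","properties":{"plan":{"type":"string"},"grip_force":{"type":"number"}},"required":["plan"]}

```bash
mkdir -p pics; ls; python3 - <<'E'
from workcell import observe, imaging, bot
import cv2,numpy as np
s=observe();print(s,bot.tcp_to_grasp)
for n in ["scene","top","wrist"]:
    f=imaging.grab_frame(n)
    print(n,{k:(np.round(v,4).tolist() if k!='color' else v.shape) for k,v in f.items()})
    cv2.imwrite(f"pics/{n}0.png",cv2.resize(f["color"][:,:,::-1],(800,600),interpolation=cv2.INTER_CUBIC))
E
```

```text
pics
{'clock': 0.0, 'qpos': array([ 1.23081481,  0.52201203, -0.03631845,  1.59996884,  0.0211831 ,
        1.0211473 , -0.11277182]), 'qd': array([-1.83060900e-04,  4.94349517e-05, -2.82189282e-04,  7.89179937e-04,
        3.24810961e-04, -1.59330409e-03, -8.46996957e-04]), 'joint_efforts': array([ 6.98089548e-05, -9.27094173e+01,  1.98019691e+00, -3.69935381e+01,
        1.78548211e-02,  8.19649897e-03,  7.03783689e-05]), 'position': array([ 0.16644991, -0.60208041,  0.2307411 ]), 'tool_rot': array([-3.14044386e+00,  7.33286882e-05,  2.69782463e-01]), 'force': array([ 0.13089549,  0.08493012, -0.22862689]), 'moment': array([-0.01646522,  0.00371469,  0.05328797]), 'finger_force': 0.0, 'grip_width': 0.08511464987677611} 0.0187
scene {'color': (384, 512, 3), 'fx': 410.1816, 'fy': 410.1816, 'cx': 257.314, 'cy': 190.7904, 'dist_coeffs': [-0.1007, 0.0, 0.0, 0.0, 0.0], 'eye': [0.9957, -0.588, 0.7732], 'orientation': [-2.2943, 0.0087, 0.6498]}
top {'color': (384, 512, 3), 'fx': 362.9752, 'fy': 362.9752, 'cx': 259.7566, 'cy': 184.7774, 'dist_coeffs': [-0.0285, 0.0, 0.0, 0.0, 0.0], 'eye': [0.3677, 0.0355, 1.0241], 'orientation': [-2.966, -0.0014, -1.5677]}
wrist {'color': (384, 512, 3), 'fx': 333.0279, 'fy': 333.0279, 'cx': 250.8644, 'cy': 190.3249, 'dist_coeffs': [-0.0032, 0.0, 0.0, 0.0, 0.0], 'tool_from_camera': [[0.0003, -0.9567, -0.291, 0.0747], [1.0, -0.0001, 0.0012, 0.0002], [-0.0012, -0.291, 0.9567, -0.1429], [0.0, 0.0, 0.0, 1.0]]}
```

View pics/top0.png

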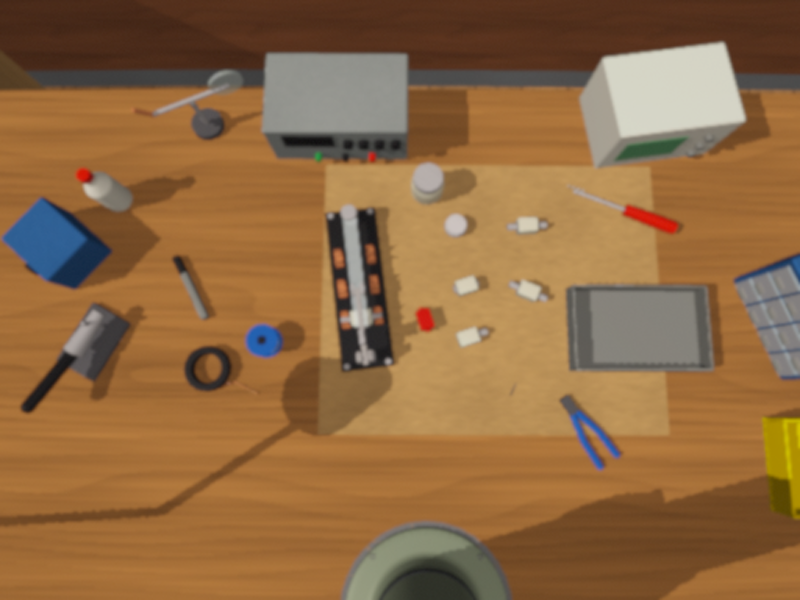

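View pics/scene0.png

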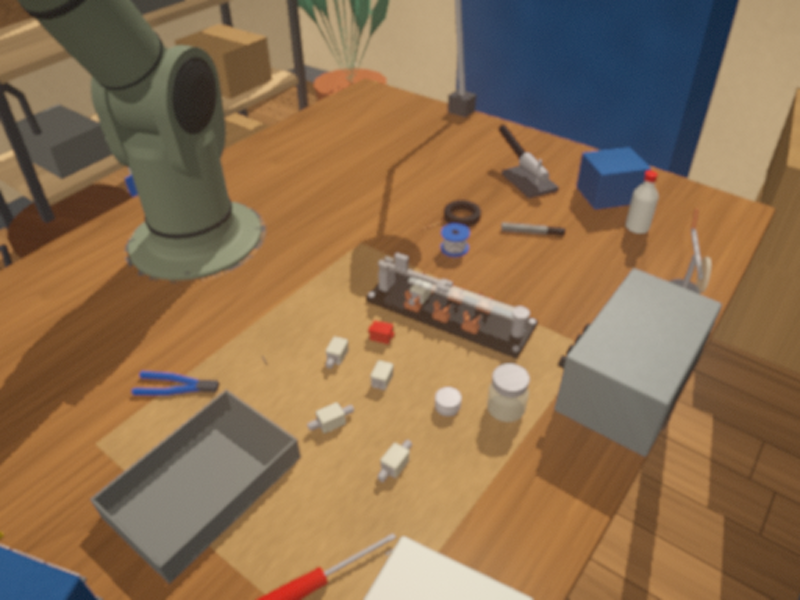

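Top view (800x600 px): the base lies from (345,212) at the hinge to (365,365) at the catch, with a white link in the nearest clip place at (360,318). The whole links are at (528,225) and (530,290). The stub link is at (467,285), the one-cap link at (472,336), and the red decoy at (425,319). The tray is at (640,328).

```bash
cat > h.py <<'E'
import numpy as np, cv2
from scipy.spatial.transform import Rotation as R
from workcell import observe, imaging, bot
def cam(f,st=None):
    K=np.array([[f["fx"],0,f["cx"]],[0,f["fy"],f["cy"]],[0,0,1.]]);d=np.array(f["dist_coeffs"])
    if "eye" in f: return K,d,R.from_euler("xyz",f["orientation"]).as_matrix(),np.array(f["eye"])
    T=np.array(f["tool_from_camera"]);Rt=R.from_euler("xyz",st["tool_rot"]).as_matrix()
    return K,d,Rt@T[:3,:3],Rt@T[:3,3]+st["position"]
def p2w(c,uv,z):
    K,d,Rc,e=c; n=cv2.undistortPoints(np.array(uv,float).reshape(-1,1,2),K,d)[:,0]
    r=np.c_[n,np.ones(len(n))]@Rc.T
    return e+r*((z-e[2])/r[:,2])[:,None]
def w2p(c,P):
    K,d,Rc,e=c; return cv2.projectPoints((np.atleast_2d(P)-e)@Rc,np.zeros(3),np.zeros(3),K,d)[0][:,0]
def go(x,y,z,yaw,grasp=True,st=None):
    """tool shift/turn to put the grasp point (or TCP) at xyz, tool down, yaw (deg, mod 180) of tool"""
    st=st or observe();R0=R.from_euler("xyz",st["tool_rot"])
    best=None
    for k in(-360,-180,0,180,360):
        R1=R.from_euler("xyz",[np.pi,0,np.radians(yaw+k)]);rv=(R0.inv()*R1).as_rotvec(degrees=True)
        if best is None or np.linalg.norm(rv)<np.linalg.norm(best): best=rv
    t=np.array([x,y,z-(bot.tcp_to_grasp if grasp else 0)])
    d=R0.inv().apply(t-st["position"])
    return np.round(d,4).tolist(),np.round(best,1).tolist(),"rows %.1f"%max(np.linalg.norm(d)/.0417,np.linalg.norm(best)/7.16)
def blobs(m,amin):
    n,l,s,c=cv2.connectedComponentsWithStats(m.astype(np.uint8));return [(np.argwhere(l==i)[:,::-1],c[i],s[i]) for i in range(1,n) if s[i][4]>amin]
E
python3 - <<'E'
from h import *
f=imaging.grab_frame("top");c=cam(f);k=512/800
q=lambda pts,z:np.round(p2w(c,np.array(pts)*k,z),3).tolist()
print("screws",q([[333,216],[371,212],[389,361],[346,366]],.014))
print("tray rim",q([[568,287],[711,286],[713,370],[570,371]],.045))
hsv=cv2.cvtColor(f["color"],cv2.COLOR_RGB2HSV);m=(hsv[...,1]<70)&(hsv[...,2]>135)
m[:, :260]=0;m[:100]=0;m[260:]=0;m[:,365:]=0
for p,ce,s in blobs(m,15):
    w=p2w(c,p,.022)[:,:2];u,S,v=np.linalg.svd(w-w.mean(0));print(ce.round(1),s[4],w.mean(0).round(3),"ang %.0f"%np.degrees(np.arctan2(v[0,1],v[0,0])), (S/np.sqrt(len(w))*3.46).round(3))
print("pts",q([[425,319],[456,225],[428,170]],.02))
E
```

```text
screws [[0.683, 0.17, 0.014], [0.691, 0.1, 0.014], [0.417, 0.064, 0.014], [0.408, 0.14, 0.014]]
tray rim [[0.545, -0.25, 0.045], [0.548, -0.506, 0.045], [0.401, -0.496, 0.045], [0.399, -0.247, 0.045]]
[273.1 115.9] 397 [ 0.749 -0.004] ang 168 [0.067 0.051]
[291.3 143.8] 172 [ 0.665 -0.055] ang 155 [0.039 0.036]
[337.1 143.7] 182 [ 0.666 -0.187] ang -85 [0.059 0.026]
[297.8 182.4] 143 [ 0.552 -0.072] ang -70 [0.042 0.026]
[337.8 185.6] 197 [ 0.544 -0.184] ang 67 [0.059 0.027]
[300.9 214.8] 160 [ 0.462 -0.079] ang -72 [0.049 0.025]
pts [[0.491, 0.0, 0.02], [0.665, -0.057, 0.02], [0.771, -0.006, 0.02]]
```

```bash
python3 - <<'E'
from h import *
print(go(.45,-.3,.33,6.9,False),go(.52,-.02,.33,6.9,False))
E
```

```text
([0.3538, -0.2158, -0.0989], [-0.0, 0.0, 8.6], 'rows 10.2') ([0.4959, -0.467, -0.0988], [-0.0, 0.0, 8.6], 'rows 16.5')
```

Request:
{"api": "send_rows", "payload": {"plan": "0.35 -0.215 -0.1 0 0 8.6 0.085;0.35 -0.215 -0.1 0 0 8.6 0.085;0.35 -0.215 -0.1 0 0 8.6 0.085;0.35 -0.215 -0.1 0 0 8.6 0.085;0.35 -0.215 -0.1 0 0 8.6 0.085;0.35 -0.215 -0.1 0 0 8.6 0.085;0.35 -0.215 -0.1 0 0 8.6 0.085;0.35 -0.215 -0.1 0 0 8.6 0.085;0.35 -0.215 -0.1 0 0 8.6 0.085;0.35 -0.215 -0.1 0 0 8.6 0.085"}}

```text
clock: 1.03
position: [0.4435, -0.3045, 0.3305]
tool_rot: [3.141, -0.0, 0.12]
force: [0.7, -0.4, 0.1]
grip_width: 0.085
finger_force: 0.0
```

```bash
python3 - <<'E'
from h import *
print(go(.52,-.0,.34,6.9,False),observe()["position"],observe()["clock"])
E
```

```text
([0.1123, -0.2932, -0.0096], [0.0, -0.0, -0.1], 'rows 7.5') [ 0.44347438 -0.30450274  0.33048944] 1.0333
```

Request:
{"api": "send_rows", "payload": {"plan": "0.112 -0.293 -0.01 0 0 0 0.085;0.112 -0.293 -0.01 0 0 0 0.085;0.112 -0.293 -0.01 0 0 0 0.085;0.112 -0.293 -0.01 0 0 0 0.085;0.112 -0.293 -0.01 0 0 0 0.085;0.112 -0.293 -0.01 0 0 0 0.085;0.112 -0.293 -0.01 0 0 0 0.085;0.112 -0.293 -0.01 0 0 0 0.085;0.112 -0.293 -0.01 0 0 0 0.085;0.112 -0.293 -0.01 0 0 0 0.085"}}

```text
clock: 1.87
position: [0.5188, -0.0008, 0.3397]
tool_rot: [-3.141, 0.0, 0.122]
force: [-0.3, -0.9, -0.1]
grip_width: 0.0849
finger_force: 0.0
```

```bash
python3 - <<'E'
from h import *
st=observe();f=imaging.grab_frame("wrist");print(st["position"])
np.savez("w1.npz",st=np.r_[st["position"],st["tool_rot"]],**f)
cv2.imwrite("pics/w1.png",cv2.resize(f["color"][:,:,::-1],(800,600),interpolation=cv2.INTER_CUBIC))
E
```

```text
[ 0.51881097 -0.00080742  0.33967582]
```

View pics/w1.png

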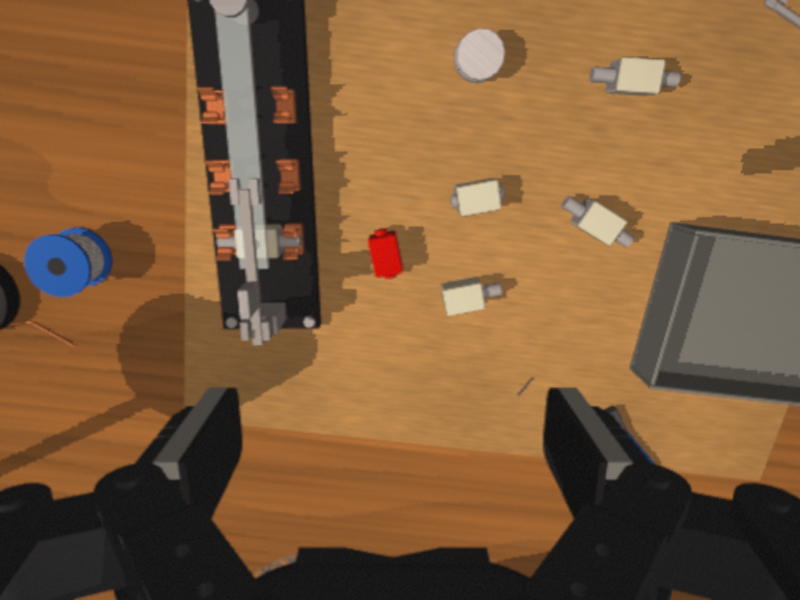

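Wrist view: the only occupied place is the nearest, with caps at (228,243) and (290,241); places 2 and 3 are empty. Clips are at (219,177)/(288,177) and (212,105)/(285,105). The tab is near (247,305). The links show as they did from the top camera.

```bash
python3 - <<'E'
from h import *
d=np.load("w1.npz");st=dict(position=d["st"][:3],tool_rot=d["st"][3:]);f={k:d[k] for k in d.files if k!="st"};c=cam(f,st);k=512/800
q=lambda pts,z:p2w(c,np.array(pts)*k,z)
cl=q([[212,105],[285,105],[219,177],[288,177],[226,243],[292,241]],.036)
print(cl.round(4)); mid=(cl[::2]+cl[1::2])/2;print("mids",mid.round(4));v=mid[0]-mid[2];print("ang",np.degrees(np.arctan2(v[1],v[0])),np.linalg.norm(v), (cl[::2]-cl[1::2])[:, :2])
print("screws",q([[232,322],[309,322]],.014).round(4),"pivot cap",q([[230,3]],.06).round(4))
print("tab top",q([[247,305],[243,290],[250,320]],.092).round(4))
im=f["color"];hsv=cv2.cvtColor(im,cv2.COLOR_RGB2HSV)
m=(hsv[...,2]>190)&(hsv[...,1]<75);m[:,:210]=0;m[200:]=0
for p,ce,s in blobs(m,100):
    w=p2w(c,p,.026)[:,:2].astype(np.float32);r=cv2.minAreaRect(w*1000);print((ce/k).round(),s[4],(np.array(r[0])).round(1),np.round(r[1],1),round(r[2],1))
    e=np.array(cv2.boxPoints(r));
E
```

```text
[[0.6015 0.1551 0.036 ]
 [0.6086 0.0966 0.036 ]
 [0.5452 0.1479 0.036 ]
 [0.5522 0.0905 0.036 ]
 [0.4896 0.1404 0.036 ]
 [0.4984 0.0836 0.036 ]]
mids [[0.6051 0.1258 0.036 ]
 [0.5487 0.1192 0.036 ]
 [0.494  0.112  0.036 ]]
ang 7.0995331921253975 0.11191626429344084 [[-0.00715714  0.0584617 ]
 [-0.00703523  0.0574169 ]
 [-0.00874356  0.05684881]]
screws [[0.4085 0.139  0.014 ]
 [0.4175 0.066  0.014 ]] pivot cap [[0.6725 0.1358 0.06  ]]
tab top [[0.4549 0.1059 0.092 ]
 [0.4669 0.1095 0.092 ]
 [0.4426 0.103  0.092 ]]
[480.  53.] 702 [667.1 -54.2] [34.5 35.4] 7.1
[640.  75.] 535 [ 667.3 -186. ] [23.4 34.1] 3.2
[478. 198.] 457 [553.6 -72.2] [24.2 34.2] 17.5
[602. 223.] 429 [ 545.2 -184.1] [34.2 23.7] 66.6
[463. 299.] 371 [461.1 -74. ] [23.7 34.4] 18.8
```

Clip spacing comes out at 111.9 mm against 112 expected, and the tab is where the base pose predicts. So the base origin is (0.549, 0.119) with its axis at 7.0°. Next is the latch.

```bash
python3 - <<'E'
from h import *
print(go(.4547,.1070,.16,7.0,False),go(.4547,.1070,.0645,7.0,False), observe()["qpos"].round(2))
E
```

```text
([-0.0503, -0.116, 0.1796], [0.0, 0.0, -0.1], 'rows 5.3') ([-0.0503, -0.1161, 0.2751], [0.0, 0.0, -0.1], 'rows 7.3') [ 0.15  0.26 -0.32  1.72  0.09  1.18 -1.65]
```

Request:
{"api": "send_rows", "payload": {"plan": "-0.05 -0.116 0.16 0 0 -70 0.04;-0.05 -0.116 0.16 0 0 -70 0.04;-0.05 -0.116 0.16 0 0 -70 0.04;-0.05 -0.116 0.16 0 0 -70 0.04;-0.05 -0.116 0.16 0 0 -70 0.04;-0.05 -0.116 0.16 0 0 -70 0.04;-0.05 -0.116 0.16 0 0 -70 0.04;-0.05 -0.116 0.16 0 0 -70 0.04;-0.05 -0.116 0.16 0 0 -70 0.04;-0.05 -0.116 0.16 0 0 -70 0.04"}}

```text
clock: 2.75
position: [0.4555, 0.1058, 0.1798]
tool_rot: [3.142, 0.001, 1.346]
force: [-0.0, 0.3, -0.0]
grip_width: 0.04
finger_force: 0.0
```

Request:
{"api": "send_rows", "payload": {"plan": "0 0 0 0 0 -70 0.04;0 0 0 0 0 -70 0.04;0 0 0 0 0 -70 0.04;0 0 0 0 0 -70 0.04;0 0 0 0 0 -70 0.04;0 0 0 0 0 -70 0.04;0 0 0 0 0 -70 0.04;0 0 0 0 0 -70 0.04;0 0 0 0 0 -70 0.04;0 0 0 0 0 -70 0.04"}}

```text
clock: 3.58
position: [0.4555, 0.1056, 0.1797]
tool_rot: [-3.141, 0.0, 2.568]
force: [0.4, -0.5, -0.4]
grip_width: 0.0402
finger_force: 0.0
```

Request:
{"api": "send_rows", "payload": {"plan": "0 0 0 0 0 -40 0.04;0 0 0 0 0 -40 0.04;0 0 0 0 0 -40 0.04;0 0 0 0 0 -40 0.04;0 0 0 0 0 -40 0.04;0 0 0 0 0 -40 0.04;0 0 0 0 0 -40 0.04;0 0 0 0 0 -40 0.04"}}

```text
clock: 4.25
position: [0.4554, 0.1061, 0.1796]
tool_rot: [-3.141, -0.0, -3.026]
force: [-0.1, 0.5, -1.0]
grip_width: 0.0399
finger_force: 0.0
```

```bash
python3 - <<'E'
from h import *
print(go(.4547,.1070,.0645,187.0,False), observe()["qpos"].round(2))
E
```

```text
([0.0005, 0.001, 0.1151], [-0.0, -0.0, -0.4], 'rows 2.8') [ 0.45  0.54 -1.08  2.02  0.6   0.94  0.75]
```

Request:
{"api": "send_rows", "payload": {"plan": "0 0.001 0.115 0 0 0 0.04;0 0.001 0.115 0 0 0 0.04;0 0.001 0.115 0 0 0 0.04;0 0.001 0.115 0 0 0 0.04;0 0.001 0.115 0 0 0 0;0 0.001 0.115 0 0 0 0;0 0.001 0.115 0 0 0 0;0 0.001 0.115 0 0 0 0;0 0.001 0.115 0 0 0 0;0 0.001 0.115 0 0 0 0", "grip_force": 30}}

```text
clock: 5.08
position: [0.4561, 0.1094, 0.0669]
tool_rot: [3.14, 0.003, -3.022]
force: [-1.8, 7.1, -0.3]
grip_width: 0.0071
finger_force: 32.6
```

Request:
{"api": "send_rows", "payload": {"plan": "-0.0005 0.002 -0.005 0 3.4 0 0;-0.0015 0.002 -0.01 0 6.9 0 0;-0.0025 0.002 -0.016 0 10.5 0 0;-0.004 0.002 -0.021 0 14 0 0;-0.004 0.002 -0.021 0 14 0 0;-0.004 0.002 -0.021 0 14 0 0"}}

```text
clock: 5.58
position: [0.4599, 0.1111, 0.087]
tool_rot: [3.14, -0.241, -3.023]
force: [3.4, 1.2, 1.4]
grip_width: 0.0071
finger_force: 32.4
```

```bash
python3 - <<'E'
from h import *
st=observe();h=np.array([.678,.1348])
p=st["position"];R0=R.from_euler("xyz",st["tool_rot"]);print(p,st["qpos"].round(2),np.hypot(*(p[:2]-h)))
for a in range(7,71,7):
    Z=R.from_euler("z",-a,degrees=True);q=Z.apply(p-np.r_[h,0])+np.r_[h,0]
    print(a,R0.inv().apply(q-p).round(4),(R0.inv()*Z*R0).as_rotvec(degrees=True).round(1))
E
```

```text
[0.4599413  0.1110895  0.08703404] [ 0.32  0.81 -0.95  1.88  0.62  1.07  0.76] 0.21934398833255786
7 [-0.0019  0.0267 -0.0004] [-1.7 -0.   6.8]
14 [-0.0069  0.053  -0.0016] [-3.3 -0.  13.6]
21 [-0.0149  0.0785 -0.0036] [-5.  -0.  20.4]
28 [-0.026   0.1027 -0.0063] [-6.7 -0.  27.2]
35 [-0.0398  0.1254 -0.0096] [-8.4 -0.  34. ]
42 [-0.0562  0.1462 -0.0136] [-10.   -0.   40.8]
49 [-0.0749  0.1648 -0.0182] [-11.7  -0.1  47.6]
56 [-0.0957  0.1809 -0.0233] [-13.4  -0.1  54.4]
63 [-0.1183  0.1942 -0.0288] [-15.   -0.1  61.2]
70 [-0.1422  0.2046 -0.0347] [-16.7  -0.1  68. ]
```

Request:
{"api": "send_rows", "payload": {"plan": "-0.0005 0.0134 -0.0001 -0.8 0 3.4 0;-0.0019 0.0267 -0.0004 -1.7 0 6.8 0;-0.004 0.04 -0.0009 -2.5 0 10.2 0;-0.0069 0.053 -0.0016 -3.3 0 13.6 0;-0.0105 0.0659 -0.0025 -4.2 0 17 0;-0.0149 0.0785 -0.0036 -5 0 20.4 0;-0.0201 0.0908 -0.0049 -5.9 0 23.8 0;-0.026 0.1027 -0.0063 -6.7 0 27.2 0;-0.0326 0.1142 -0.0079 -7.6 0 30.6 0;-0.0398 0.1254 -0.0096 -8.4 0 34 0"}}

```text
clock: 6.42
position: [0.4838, 0.2415, 0.087]
tool_rot: [3.141, -0.243, 2.648]
force: [-5.0, 3.6, 6.3]
grip_width: 0.0075
finger_force: 32.6
```

```bash
python3 - <<'E'
from h import *
st=observe();h=np.array([.678,.1348])
p=st["position"];R0=R.from_euler("xyz",st["tool_rot"]);print(p,st["qpos"].round(2),np.hypot(*(p[:2]-h)),np.degrees(np.arctan2(*(p[:2]-h)[::-1])))
for a in np.arange(3.5,36,3.5):
    Z=R.from_euler("z",-a,degrees=True);q=Z.apply(p-np.r_[h,0])+np.r_[h,0]
    print(a,R0.inv().apply(q-p).round(4),(R0.inv()*Z*R0).as_rotvec(degrees=True).round(1))
E
```

```text
[0.48381692 0.24146853 0.08700143] [ 0.11  0.81 -0.85  1.78  0.46  0.93  0.18] 0.22155189821843535 151.21915343507516
3.5 [-0.0005  0.0135 -0.0001] [-0.8 -0.   3.4]
7.0 [-0.0018  0.027  -0.0004] [-1.7 -0.   6.8]
10.5 [-0.004   0.0403 -0.0009] [-2.5 -0.  10.2]
14.0 [-0.0069  0.0535 -0.0017] [-3.4 -0.  13.6]
17.5 [-0.0105  0.0665 -0.0026] [-4.2 -0.  17. ]
21.0 [-0.015   0.0793 -0.0036] [-5.1 -0.  20.4]
24.5 [-0.0202  0.0917 -0.0049] [-5.9 -0.  23.8]
28.0 [-0.0261  0.1038 -0.0064] [-6.7 -0.  27.2]
31.5 [-0.0327  0.1155 -0.008 ] [-7.6 -0.  30.6]
35.0 [-0.04    0.1267 -0.0098] [-8.4 -0.  34. ]
```

Request:
{"api": "send_rows", "payload": {"plan": "-0.0005 0.0135 -0.0001 -0.8 0 3.4 0;-0.0018 0.027 -0.0004 -1.7 0 6.8 0;-0.004 0.0403 -0.0009 -2.5 0 10.2 0;-0.0069 0.0535 -0.0017 -3.4 0 13.6 0;-0.0105 0.0665 -0.0026 -4.2 0 17 0;-0.015 0.0793 -0.0036 -5.1 0 20.4 0;-0.0202 0.0917 -0.0049 -5.9 0 23.8 0;-0.0261 0.1038 -0.0064 -6.7 0 27.2 0;-0.0327 0.1155 -0.008 -7.6 0 30.6 0;-0.0327 0.1155 -0.008 -7.6 0 30.6 0"}}

```text
clock: 7.25
position: [0.5692, 0.3291, 0.0875]
tool_rot: [3.138, -0.245, 2.097]
force: [-5.2, 8.6, 6.4]
grip_width: 0.0075
finger_force: 17.9
```

Request:
{"api": "send_rows", "payload": {"plan": "0.002 0 0.01 0 -7 0 0;0.004 0 0.02 0 -14 0 0;0.004 0 0.02 0 -14 0 0;0.004 0 0.02 0 -14 0 0.035;0.004 0 0.02 0 -14 0 0.035;0.004 0 0.02 0 -14 0 0.035;-0.02 0 -0.12 0 -14 0 0.05;-0.02 0 -0.12 0 -14 0 0.05;-0.02 0 -0.12 0 -14 0 0.05;-0.02 0 -0.12 0 -14 0 0.05"}}

```text
clock: 8.08
position: [0.5959, 0.2826, 0.2025]
tool_rot: [3.137, 0.002, 2.097]
force: [0.8, 0.0, 0.5]
grip_width: 0.0501
finger_force: 0.0
```

```bash
python3 - <<'E'
from h import *
print(observe()["qpos"].round(2),go(.4934,.1122,.12,97),go(.4934,.1122,.028,97))
f=imaging.grab_frame("top");cv2.imwrite("pics/t1.png",cv2.resize(f["color"][100:270,170:430,::-1],(780,510),interpolation=cv2.INTER_CUBIC))
E
```

```text
[-0.16  0.66 -0.6   1.51  0.4   1.09 -0.32] ([-0.0958, -0.1747, 0.1004], [0.3, 0.0, 23.1], 'rows 5.4') ([-0.0957, -0.1752, 0.1924], [0.3, 0.0, 23.1], 'rows 6.6')
```

View pics/t1.png

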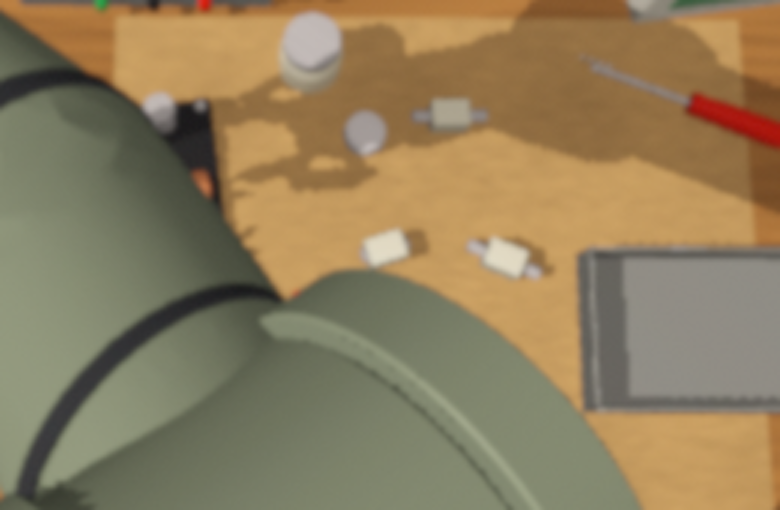

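The arm hides the base from the top camera. The bench links are where they were: worn at (385,247), whole ones at (452,115) and (505,257).

Request:
{"api": "send_rows", "payload": {"plan": "-0.096 -0.175 0.1 0 0 23 0.045;-0.096 -0.175 0.1 0 0 23 0.045;-0.096 -0.175 0.1 0 0 23 0.045;-0.096 -0.175 0.1 0 0 23 0.045;-0.096 -0.175 0.1 0 0 23 0.045;-0.096 -0.175 0.1 0 0 23 0.045;-0.096 -0.175 0.1 0 0 23 0.045;-0.096 -0.175 0.1 0 0 23 0.045"}}

```text
clock: 8.8
position: [0.4905, 0.1124, 0.0975]
tool_rot: [-3.141, 0.001, 1.697]
force: [0.6, 1.2, -0.2]
grip_width: 0.0452
finger_force: 0.0
```

```bash
python3 - <<'E'
from h import *
st=observe();print(st["qpos"].round(2),go(.4934,.1122,.016,97,False))
f=imaging.grab_frame("wrist");cv2.imwrite("pics/w2.png",cv2.resize(f["color"][:,:,::-1],(640,480),interpolation=cv2.INTER_CUBIC))
c=cam(f,st)
e=np.array([np.cos(np.radians(7)),np.sin(np.radians(7)),0]);n=np.array([-e[1],e[0],0]);o=np.array([.549,.119,0])
for x in(-.056,0,.056):
  print((w2p(c,[o+e*x+n*s+[0,0,.038] for s in(-.029,.029)])*1.25).round())
E
```

```text
[ 0.01  0.57 -0.47  2.01  0.41  0.66 -0.6 ] ([-0.0005, 0.0028, 0.0815], [-0.0, 0.1, 0.2], 'rows 2.0')
[[318. 312.]
 [318. 207.]]
[[422. 313.]
 [431. 207.]]
[[526. 313.]
 [543. 208.]]
```

View pics/w2.png

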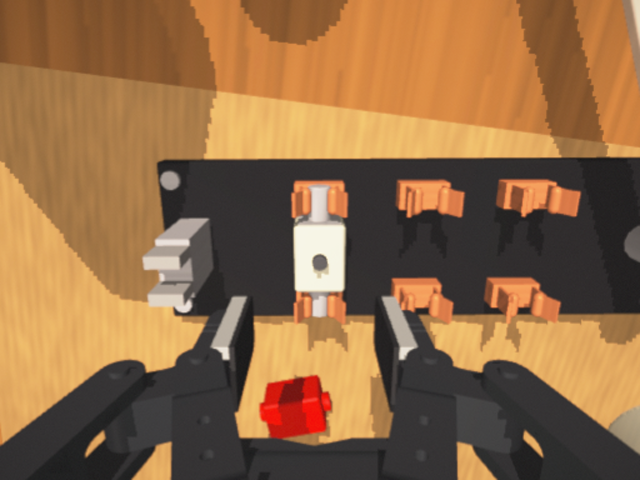

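The blown link's top face is centred at (320,256) of 640x480, with its pin at (320,262). The gate is clear of all the places, and clips 2 and 3 are empty. The row direction matches, so I'll check the across-offset from the body face.

```bash
python3 - <<'E'
from h import *
st=observe();f=imaging.grab_frame("wrist");c=cam(f,st)
print(p2w(c,np.array([[320,256]])*.8,.041),p2w(c,np.array([[320,261]])*.8,.046))
P=p2w(c,np.array([[295,222],[345,222],[346,291],[294,291]])*.8,.041);print(P.round(4))
print(p2w(c,np.array([[319,187],[319,312]])*.8,.028).round(4))
E
```

```text
[[0.49446587 0.11725747 0.041     ]] [[0.49450409 0.11638829 0.046     ]]
[[0.4798 0.1334 0.041 ]
 [0.5044 0.1365 0.041 ]
 [0.5105 0.0998 0.041 ]
 [0.4835 0.0963 0.041 ]]
[[0.4898 0.15   0.028 ]
 [0.4991 0.0794 0.028 ]]
```

Request:
{"api": "send_rows", "payload": {"plan": "0.003 0.0035 0.04 0 0 0 0.045;0.003 0.0035 0.08 0 0 0 0.045;0.003 0.0035 0.0815 0 0 0 0.045;0.003 0.0035 0.0815 0 0 0 0.045;0.003 0.0035 0.0815 0 0 0 0.01;0.003 0.0035 0.0815 0 0 0 0.01;0.003 0.0035 0.0815 0 0 0 0.01;0.003 0.0035 0.0815 0 0 0 0.01;0.003 0.0035 0.0815 0 0 0 0.01;0.003 0.0035 0.0815 0 0 0 0.01", "grip_force": 60}}

```text
clock: 9.73
position: [0.4946, 0.1169, 0.0179]
tool_rot: [3.139, 0.001, 1.698]
force: [-3.4, 2.0, 10.7]
grip_width: 0.025
finger_force: 60.1
```

Request:
{"api": "send_rows", "payload": {"plan": "0 0 -0.005 0 0 0 0.01;0 0 -0.012 0 0 0 0.01;0 0 -0.02 0 0 0 0.01;0 0 -0.04 0 0 0 0.01;0 0 -0.07 0 0 0 0.01;0 0 -0.1 0 0 0 0.01;0 0 -0.1 0 0 0 0.01;0 0 -0.1 0 0 0 0.01"}}

```text
clock: 10.4
position: [0.4952, 0.1165, 0.1184]
tool_rot: [3.138, 0.001, 1.697]
force: [0.2, 0.0, -1.2]
grip_width: 0.025
finger_force: 62.3
```

```bash
python3 - <<'E'
from h import *
st=observe();print(st["qpos"].round(2));print(go(.52,-.08,.14,90,False),go(.475,-.31,.12,90,False))
E
```

```text
[ 0.02  0.54 -0.49  1.99  0.39  0.71 -0.58]
([-0.1981, -0.0001, -0.0214], [0.2, 0.1, 7.3], 'rows 4.8') ([-0.4205, -0.0739, -0.0014], [0.2, 0.1, 7.3], 'rows 10.2')
```

Request:
{"api": "send_rows", "payload": {"plan": "-0.42 -0.074 0 0 0 7 0.01;-0.42 -0.074 0 0 0 7 0.01;-0.42 -0.074 0 0 0 7 0.01;-0.42 -0.074 0 0 0 7 0.01;-0.42 -0.074 0 0 0 7 0.01;-0.42 -0.074 0 0 0 7 0.01;-0.42 -0.074 0 0 0 7 0.01;-0.42 -0.074 0 0 0 7 0.01;-0.42 -0.074 0 0 0 7 0.01;-0.42 -0.074 0 0 0 7 0.01"}}

```text
clock: 11.23
position: [0.4733, -0.3019, 0.1163]
tool_rot: [-3.141, 0.002, 1.576]
force: [0.8, 0.3, -0.0]
grip_width: 0.0251
finger_force: 62.2
```

Request:
{"api": "send_rows", "payload": {"plan": "0 0 0.04 0 0 0 0.01;0 0 0.08 0 0 0 0.01;0 0 0.094 0 0 0 0.01;0 0 0.094 0 0 0 0.01;0 0 0.094 0 0 0 0.045;0 0 0.094 0 0 0 0.045;0 0 0.094 0 0 0 0.045;0 0 0.06 0 0 0 0.045;0 0 0.02 0 0 0 0.045;0 0 -0.08 0 0 0 0.05"}}

```text
clock: 12.07
position: [0.4739, -0.2992, 0.1403]
tool_rot: [-3.141, 0.001, 1.577]
force: [1.4, -1.4, 0.6]
grip_width: 0.0497
finger_force: 0.0
```

```bash
python3 - <<'E'
from h import *
st=observe();f=imaging.grab_frame("wrist");c=cam(f,st);print(st["qpos"].round(2),st["position"])
f2=imaging.grab_frame("scene")
a=cv2.resize(f["color"][:,:,::-1],(512,384));cv2.imwrite("pics/w3.png",cv2.resize(np.hstack([a,f2["color"][:,:,::-1]]),(800,300),interpolation=cv2.INTER_AREA))
# links in top view
f=imaging.grab_frame("top");c=cam(f);hsv=cv2.cvtColor(f["color"],cv2.COLOR_RGB2HSV);m=(hsv[...,1]<70)&(hsv[...,2]>135)
m[:, :280]=0;m[:100]=0;m[260:]=0
for p,ce,s in blobs(m,60):
    w=p2w(c,p,.022)[:,:2];u,S,v=np.linalg.svd(w-w.mean(0));print(ce.round(1),s[4],w.mean(0).round(3),"ang %.0f"%np.degrees(np.arctan2(v[0,1],v[0,0])))
E
```

```text
[ 0.79  0.57 -0.46  1.84  0.34  0.81  0.16] [ 0.47391295 -0.29924228  0.14031808]
[382.1 127.2] 90 [ 0.716 -0.319] ang -112
[319.7 137.7] 187 [ 0.683 -0.137] ang -88
[291.3 143.8] 172 [ 0.665 -0.055] ang 155
[497.3 165.4] 77 [ 0.604 -0.647] ang 81
[297.9 182.4] 144 [ 0.553 -0.072] ang -70
[337.8 185.6] 198 [ 0.544 -0.185] ang 67
[475.6 191.6] 280 [ 0.528 -0.575] ang 153
[389.  196.7] 291 [ 0.513 -0.327] ang -120
[386.8 218.3] 440 [ 0.452 -0.318] ang -146
[300.8 214.8] 161 [ 0.462 -0.079] ang -73
[430.1 224.7] 134 [ 0.435 -0.438] ang -125
```

View pics/w3.png

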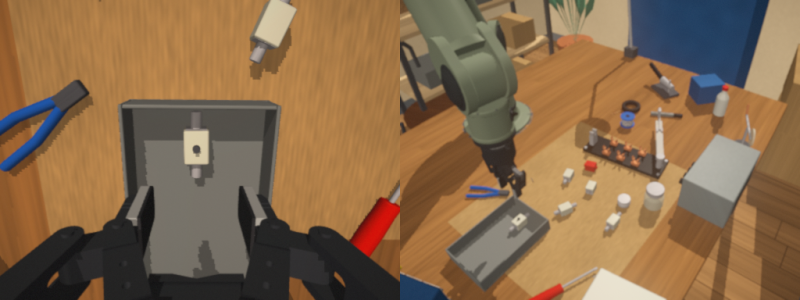

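The blown link is in the tray. One whole link was knocked to about (0.683, -0.137); the others have not moved. Next is the one-cap link.

```bash
python3 - <<'E'
from h import *
print(go(.4615,-.0745,.09,108.5,False))
E
```

```text
([0.2267, -0.0136, 0.0511], [0.3, 0.4, -18.2], 'rows 5.6')
```

Request:
{"api": "send_rows", "payload": {"plan": "0.2265 -0.0135 0.051 0 0 -18.2 0.05;0.2265 -0.0135 0.051 0 0 -18.2 0.05;0.2265 -0.0135 0.051 0 0 -18.2 0.05;0.2265 -0.0135 0.051 0 0 -18.2 0.05;0.2265 -0.0135 0.051 0 0 -18.2 0.05;0.2265 -0.0135 0.051 0 0 -18.2 0.05;0.2265 -0.0135 0.051 0 0 -18.2 0.05;0.2265 -0.0135 0.09 0 0 -18.2 0.05;0.2265 -0.0135 0.13 0 0 -18.2 0.05;0.2265 -0.0135 0.134 0 0 -18.2 0.05"}}

```text
clock: 13.05
position: [0.4568, -0.0731, -0.0005]
tool_rot: [-3.135, -0.001, 1.895]
force: [-2.9, 0.4, -0.0]
grip_width: 0.0503
finger_force: 0.0
```

Request:
{"api": "send_rows", "payload": {"plan": "0 0 0 0 0 0 0.01;0 0 0 0 0 0 0.01;0 0 0 0 0 0 0.01;0 0 0 0 0 0 0.01;0 0 0 0 0 0 0.01;0 0 0 0 0 0 0.01;0 0 -0.04 0 0 0 0.01;0 0 -0.08 0 0 0 0.01;0 0 -0.11 0 0 0 0.01;0 0 -0.11 0 0 0 0.01"}}

```text
clock: 13.88
position: [0.4618, -0.0737, 0.1193]
tool_rot: [3.136, 0.005, 1.893]
force: [2.4, 0.1, -0.0]
grip_width: 0.0247
finger_force: 59.5
```

```bash
python3 - <<'E'
from h import *
print(observe()["qpos"].round(2),go(.435,-.37,.12,90,False))
E
```

```text
[ 0.47  0.49 -0.56  2.09  0.43  0.66 -0.06] ([-0.2726, -0.1193, 0.0], [0.4, 0.2, 18.5], 'rows 7.1')
```

Request:
{"api": "send_rows", "payload": {"plan": "-0.3 -0.085 0 0 0 18.5 0.01;-0.3 -0.085 0 0 0 18.5 0.01;-0.3 -0.085 0 0 0 18.5 0.01;-0.3 -0.085 0 0 0 18.5 0.01;-0.3 -0.085 0 0 0 18.5 0.01;-0.3 -0.085 0 0 0 18.5 0.01;-0.3 -0.085 0 0 0 18.5 0.01;-0.3 -0.085 0 0 0 18.5 0.01;-0.3 -0.085 0 0 0 18.5 0.01;-0.3 -0.085 0 0 0 18.5 0.01"}}

```text
clock: 14.72
position: [0.4734, -0.3858, 0.1144]
tool_rot: [-3.141, 0.002, 1.569]
force: [-0.2, 1.7, -0.1]
grip_width: 0.0249
finger_force: 59.4
```

Request:
{"api": "send_rows", "payload": {"plan": "0 0 0.04 0 0 0 0.01;0 0 0.075 0 0 0 0.01;0 0 0.09 0 0 0 0.01;0 0 0.09 0 0 0 0.01;0 0 0.09 0 0 0 0.045;0 0 0.09 0 0 0 0.045;0 0 0.09 0 0 0 0.045;0 0 0.06 0 0 0 0.045;0 0 0.02 0 0 0 0.045;0 0 -0.02 0 0 0 0.05"}}

```text
clock: 15.55
position: [0.4739, -0.3843, 0.1365]
tool_rot: [-3.141, 0.001, 1.571]
force: [0.7, -0.7, 0.2]
grip_width: 0.0498
finger_force: 0.0
```

```bash
python3 - <<'E'
from h import *
print(go(.554,-.071,.09,107.5,False),observe()["position"])
E
```

```text
([0.3133, 0.0803, 0.046], [-0.0, 0.1, -17.5], 'rows 7.8') [ 0.47391807 -0.38427833  0.13648895]
```

Request:
{"api": "send_rows", "payload": {"plan": "0.313 0.08 0.046 0 0 -17.5 0.05;0.313 0.08 0.046 0 0 -17.5 0.05;0.313 0.08 0.046 0 0 -17.5 0.05;0.313 0.08 0.046 0 0 -17.5 0.05;0.313 0.08 0.046 0 0 -17.5 0.05;0.313 0.08 0.046 0 0 -17.5 0.05;0.313 0.08 0.046 0 0 -17.5 0.05;0.313 0.08 0.046 0 0 -17.5 0.05;0.313 0.08 0.046 0 0 -17.5 0.05;0.313 0.08 0.07 0 0 -17.5 0.05"}}

```text
clock: 16.38
position: [0.5571, -0.0694, 0.0677]
tool_rot: [3.136, 0.004, 1.88]
force: [1.5, -1.5, 0.3]
grip_width: 0.0504
finger_force: 0.0
```

Request:
{"api": "send_rows", "payload": {"plan": "0 0 0.03 0 0 0 0.05;0 0 0.05 0 0 0 0.05;0 0 0.057 0 0 0 0.05;0 0 0.059 0 0 0 0.01;0 0 0.059 0 0 0 0.01;0 0 0.059 0 0 0 0.01;0 0 0.059 0 0 0 0.01;0 0 0.059 0 0 0 0.01;0 0 0.059 0 0 0 0.01;0 0 0.059 0 0 0 0.01"}}

```text
clock: 17.22
position: [0.5547, -0.0722, 0.0059]
tool_rot: [3.141, 0.002, 1.876]
force: [-1.1, -1.2, 10.4]
grip_width: 0.0248
finger_force: 60.5
```

Request:
{"api": "send_rows", "payload": {"plan": "0 0 -0.04 0 0 0 0.01;0 0 -0.08 0 0 0 0.01;0 0 -0.11 0 0 0 0.01;0 0 -0.11 0 0 0 0.01;0 0 -0.11 0 0 0 0.01"}}

```text
clock: 17.63
position: [0.5549, -0.0722, 0.1167]
tool_rot: [3.14, 0.003, 1.876]
force: [-0.0, -0.3, -1.7]
grip_width: 0.0248
finger_force: 59.7
```

```bash
python3 - <<'E'
from h import *
print(go(.475,-.45,.12,90,False),observe()["position"])
E
```

```text
([-0.3364, -0.1896, -0.0026], [0.1, 0.2, 17.5], 'rows 9.3') [ 0.5549042  -0.07218566  0.1166837 ]
```

Request:
{"api": "send_rows", "payload": {"plan": "-0.336 -0.19 0 0 0 17.5 0.01;-0.336 -0.19 0 0 0 17.5 0.01;-0.336 -0.19 0 0 0 17.5 0.01;-0.336 -0.19 0 0 0 17.5 0.01;-0.336 -0.19 0 0 0 17.5 0.01;-0.336 -0.19 0 0 0 17.5 0.01;-0.336 -0.19 0 0 0 17.5 0.01;-0.336 -0.19 0 0 0 17.5 0.01;-0.336 -0.19 0 0 0 17.5 0.01;-0.336 -0.19 0 0 0 17.5 0.01"}}

```text
clock: 18.47
position: [0.4698, -0.4561, 0.1137]
tool_rot: [-3.138, 0.003, 1.564]
force: [-1.7, -0.8, -0.9]
grip_width: 0.0248
finger_force: 59.6
```

Request:
{"api": "send_rows", "payload": {"plan": "0 0 0 0 0 0 0.01;0 0 0.04 0 0 0 0.01;0 0 0.075 0 0 0 0.01;0 0 0.09 0 0 0 0.01;0 0 0.09 0 0 0 0.045;0 0 0.09 0 0 0 0.045;0 0 0.09 0 0 0 0.045;0 0 0.06 0 0 0 0.045;0 0 0.02 0 0 0 0.045;0 0 -0.02 0 0 0 0.05"}}

```text
clock: 19.3
position: [0.4741, -0.4491, 0.1383]
tool_rot: [3.141, 0.002, 1.571]
force: [0.6, -1.1, 1.1]
grip_width: 0.05
finger_force: 0.0
```

```bash
python3 - <<'E'
from h import *
print(observe()["position"])
f=imaging.grab_frame("top");c=cam(f);hsv=cv2.cvtColor(f["color"],cv2.COLOR_RGB2HSV);m=(hsv[...,1]<70)&(hsv[...,2]>135)
m[:, :280]=0;m[:100]=0;m[230:]=0;m[:,360:]=0
for p,ce,s in blobs(m,60):
    w=p2w(c,p,.022)[:,:2];u,S,v=np.linalg.svd(w-w.mean(0));print(ce.round(1),s[4],w.mean(0).round(3),"ang %.0f"%np.degrees(np.arctan2(v[0,1],v[0,0])))
print(go(.53,-.22,.28,90,False))
E
```

```text
[ 0.47409716 -0.44905684  0.13834749]
[319.8 137.7] 187 [ 0.683 -0.137] ang -88
[291.3 143.8] 172 [ 0.665 -0.055] ang 155
[337.8 185.6] 197 [ 0.544 -0.184] ang 67
([0.23, 0.054, -0.1345], [0.4, 0.5, 0.0], 'rows 6.5')
```

Request:
{"api": "send_rows", "payload": {"plan": "0.23 0.054 -0.1 0 0 0 0.05;0.23 0.054 -0.1 0 0 0 0.05;0.23 0.054 -0.1 0 0 0 0.05;0.23 0.054 -0.1 0 0 0 0.05;0.23 0.054 -0.1 0 0 0 0.05;0.23 0.054 -0.1 0 0 0 0.05;0.23 0.054 -0.1 0 0 0 0.05;0.23 0.054 -0.1 0 0 0 0.05;0.23 0.054 -0.1 0 0 0 0.05"}}

```text
clock: 20.1
position: [0.5284, -0.2192, 0.2366]
tool_rot: [3.14, 0.003, 1.572]
force: [0.0, -1.7, -0.4]
grip_width: 0.0498
finger_force: 0.0
```

```bash
cat > ml.py <<'E'
from h import *
st=observe();f=imaging.grab_frame("wrist");c=cam(f,st);print(st["position"],st["qpos"].round(2))
cv2.imwrite("pics/w4.png",cv2.resize(f["color"][:,:,::-1],(640,480),interpolation=cv2.INTER_CUBIC))
hsv=cv2.cvtColor(f["color"],cv2.COLOR_RGB2HSV);m=(hsv[...,2]>190)&(hsv[...,1]<75)
for p,ce,s in blobs(m,200):
    w=p2w(c,p,.026)[:,:2].astype(np.float32);r=cv2.minAreaRect(w*1000);print((ce*1.25).round(),s[4],(np.array(r[0])).round(1),np.round(r[1],1),round(r[2],1))
E
python3 ml.py
```

```text
[ 0.52838671 -0.21917721  0.23664361] [ 0.67  0.47 -0.53  1.72  0.28  1.02  0.04]
[507.  98.] 775 [ 685.2 -135.9] [22.6 33.3] 1.2
[332. 158.] 705 [ 545.  -183.9] [33.3 23. ] 66.5
[253. 287.] 427 [ 473.5 -303.1] [22.9 32.6] 0.0
[257. 367.] 433 [ 473.2 -386. ] [34.1 22.1] 88.2
[256. 419.] 391 [ 470. -449.] [33.4 21.9] 88.1
```

View pics/w4.png

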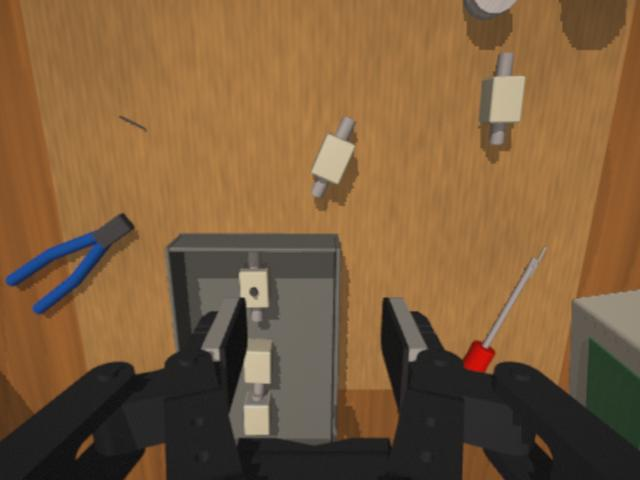

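The tray holds the blown, one-cap and worn links. Whole link B is at (332,158) and link A at (507,98). I'll grasp B.

```bash
python3 - <<'E'
from h import *
print(go(.545,-.184,.07,66.5,False))
E
```

```text
([0.0364, 0.017, 0.1658], [0.1, 0.2, 23.5], 'rows 4.1')
```

Request:
{"api": "send_rows", "payload": {"plan": "0.0365 0.017 0.166 0 0 23.5 0.05;0.0365 0.017 0.166 0 0 23.5 0.05;0.0365 0.017 0.166 0 0 23.5 0.05;0.0365 0.017 0.166 0 0 23.5 0.05;0.0365 0.017 0.166 0 0 23.5 0.05;0.0365 0.017 0.166 0 0 23.5 0.05;0.0365 0.017 0.2 0 0 23.5 0.05;0.0365 0.017 0.22 0 0 23.5 0.05;0.0365 0.017 0.228 0 0 23.5 0.05;0.0365 0.017 0.229 0 0 23.5 0.05"}}

```text
clock: 20.98
position: [0.5449, -0.1843, 0.0067]
tool_rot: [3.141, 0.002, 1.161]
force: [-0.8, 0.1, -0.4]
grip_width: 0.0498
finger_force: 0.0
```

Request:
{"api": "send_rows", "payload": {"plan": "0 0 0 0 0 0 0.05;0 0 0 0 0 0 0.01;0 0 0 0 0 0 0.01;0 0 0 0 0 0 0.01;0 0 0 0 0 0 0.01;0 0 0 0 0 0 0.01;0 0 0 0 0 0 0.01", "grip_force": 100}}

```text
clock: 21.57
position: [0.5457, -0.1836, 0.0079]
tool_rot: [3.139, 0.002, 1.161]
force: [-4.9, 0.5, 20.3]
grip_width: 0.0239
finger_force: 98.4
```

Request:
{"api": "send_rows", "payload": {"plan": "0 0 -0.04 0 0 0 0.01;0 0 -0.08 0 0 0 0.01;0 0 -0.12 0 0 0 0.01;0 0 -0.13 0 0 0 0.01;0 0 -0.13 0 0 0 0.01"}}

```text
clock: 21.98
position: [0.5467, -0.1835, 0.1401]
tool_rot: [3.135, 0.001, 1.16]
force: [-1.1, 0.1, -1.3]
grip_width: 0.0236
finger_force: 99.0
```

```bash
python3 - <<'E'
from h import *
print(observe()["position"],go(.495,.116,.13,97,False),go(.5505,.1225,.13,97,False))
E
```

```text
[ 0.54665136 -0.1834777   0.14011552] ([0.254, -0.1669, 0.0087], [0.3, 0.2, -30.5], 'rows 7.3') ([0.2821, -0.1186, 0.009], [0.3, 0.2, -30.5], 'rows 7.3')
```

Request:
{"api": "send_rows", "payload": {"plan": "0.282 -0.119 0.01 0 0 -30.5 0.01;0.282 -0.119 0.01 0 0 -30.5 0.01;0.282 -0.119 0.01 0 0 -30.5 0.01;0.282 -0.119 0.01 0 0 -30.5 0.01;0.282 -0.119 0.01 0 0 -30.5 0.01;0.282 -0.119 0.01 0 0 -30.5 0.01;0.282 -0.119 0.01 0 0 -30.5 0.01;0.282 -0.119 0.01 0 0 -30.5 0.01;0.282 -0.119 0.03 0 0 -30.5 0.01;0.282 -0.119 0.03 0 0 -30.5 0.01"}}

```text
clock: 22.82
position: [0.5465, 0.124, 0.1027]
tool_rot: [-3.137, 0.002, 1.696]
force: [-2.0, -1.4, -1.3]
grip_width: 0.0236
finger_force: 99.0
```

```bash
python3 - <<'E'
from h import *
st=observe();f=imaging.grab_frame("wrist");c=cam(f,st);print(st["position"],st["tool_rot"])
cv2.imwrite("pics/w5.png",cv2.resize(f["color"][:,:,::-1],(800,600),interpolation=cv2.INTER_CUBIC))
print(go(.5503,.123,.07,97,False))
E
```

```text
[0.5464772  0.12400629 0.10268054] [-3.13730749e+00  1.76228348e-03  1.69563499e+00]
([-0.0003, 0.0035, 0.0338], [-0.2, 0.1, 0.1], 'rows 0.8')
```

View pics/w5.png

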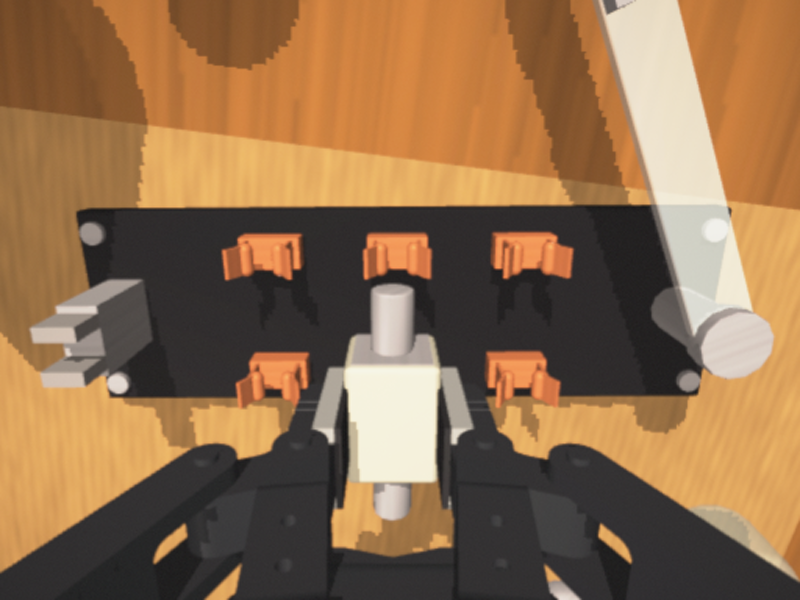

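The link is held square between the pads, with its body-top corners at (345,367), (438,367), (437,482) and (349,480). The base screws are at (92,233), (715,230), (118,383) and (688,381).

```bash
python3 - <<'E'
from h import *
st=observe();f=imaging.grab_frame("wrist");c=cam(f,st);k=.64
S=p2w(c,np.array([[92,233],[715,230],[118,383],[688,381]])*k,.013);print(S.round(4),S.mean(0).round(4))
v=S[1]-S[0];w=S[3]-S[2];print([np.degrees(np.arctan2(a[1],a[0])) for a in(v,w)],np.linalg.norm(v),np.linalg.norm(w))
# clip floor-edge: clip outer backs; plate corners
P=p2w(c,np.array([[78,211],[730,208],[107,398],[697,395]])*k,.012);print("plate",P.mean(0).round(4),np.linalg.norm(P[1]-P[0]),np.linalg.norm(P[0]-P[2]))
C=p2w(c,np.array([[270,236],[398,236],[526,236],[276,355],[518,355]])*k,.034);print("clips",C.round(4))
B=p2w(c,np.array([[345,367],[438,367],[437,482],[349,480]])*k,.1227);print("body",B.mean(0).round(4),B.round(4))
print("cap tip top",p2w(c,np.array([[392,287]])*k,.1157).round(4),"lower cap end",p2w(c,np.array([[392,518]])*k,.1097).round(4),observe()["position"])
E
```

```text
[[0.4079 0.1389 0.013 ]
 [0.6875 0.1752 0.013 ]
 [0.4173 0.0644 0.013 ]
 [0.6971 0.1008 0.013 ]] [0.5524 0.1198 0.013 ]
[np.float64(7.398157105477107), np.float64(7.416360655302294)] 0.2819435416811657 0.2820969600257187
plate [0.5522 0.1204 0.012 ] 0.29270378785409223 0.09373259408850294
clips [[0.4928 0.1519 0.034 ]
 [0.5453 0.1585 0.034 ]
 [0.5976 0.165  0.034 ]
 [0.4984 0.099  0.034 ]
 [0.6047 0.1124 0.034 ]]
body [0.5477 0.123  0.1227] [[0.5333 0.1387 0.1227]
 [0.5573 0.1417 0.1227]
 [0.5622 0.107  0.1227]
 [0.5378 0.1045 0.1227]]
cap tip top [[0.543  0.1597 0.1157]] lower cap end [[0.5526 0.0825 0.1097]] [0.54756653 0.12254582 0.10479752]
```

```bash
python3 - <<'E'
from h import *
print(go(.5502,.122,.05,97.2,False))
E
```

```text
([-0.0007, 0.0027, 0.0548], [-0.2, 0.1, -0.2], 'rows 1.3')
```

Request:
{"api": "send_rows", "payload": {"plan": "-0.0007 0.0027 0.02 0 0 0 0.01;-0.0007 0.0027 0.04 0 0 0 0.01;-0.0007 0.0027 0.055 0 0 0 0.01;-0.0007 0.0027 0.055 0 0 0 0.01;-0.0007 0.0027 0.055 0 0 0 0.01;-0.0007 0.0027 0.055 0 0 0 0.01"}}

```text
clock: 23.42
position: [0.5515, 0.1225, 0.0516]
tool_rot: [3.141, 0.001, 1.692]
force: [-0.5, 0.7, -0.5]
grip_width: 0.024
finger_force: 99.0
```

```bash
python3 - <<'E'
from h import *
print(observe()["position"],go(.5502,.122,.02,97.2,False))
E
```

```text
[0.55148849 0.12247126 0.05161102] ([-0.0003, -0.0013, 0.0316], [0.0, 0.1, -0.2], 'rows 0.8')
```

Press down in small steps.

Request:
{"api": "send_rows", "payload": {"plan": "0 -0.001 0.008 0 0 0 0.01;0 -0.001 0.014 0 0 0 0.01;0 -0.001 0.018 0 0 0 0.01;0 -0.001 0.02 0 0 0 0.01;0 -0.001 0.022 0 0 0 0.01;0 -0.001 0.022 0 0 0 0.01"}}

```text
clock: 23.92
position: [0.5491, 0.1224, 0.0278]
tool_rot: [-3.139, 0.002, 1.693]
force: [-3.5, 0.2, -5.0]
grip_width: 0.0239
finger_force: 98.6
```

Request:
{"api": "send_rows", "payload": {"plan": "0 0 0.002 0 0 0 0.01;0 0 0.004 0 0 0 0.01;0 0 0.006 0 0 0 0.01;0 0 0.008 0 0 0 0.01;0 0 0.008 0 0 0 0.01"}}

```text
clock: 24.33
position: [0.5495, 0.1225, 0.0223]
tool_rot: [-3.141, 0.003, 1.693]
force: [-21.7, -5.7, 55.1]
grip_width: 0.0239
finger_force: 106.5
```

Request:
{"api": "send_rows", "payload": {"plan": "0 -0.0015 -0.003 0 0 0 0.01;0 -0.0015 -0.003 0 0 0 0.01;0 -0.0015 -0.003 0 0 0 0.045;0 -0.0015 -0.003 0 0 0 0.045;0 -0.0015 -0.003 0 0 0 0.045;0 -0.0015 -0.003 0 0 0 0.045;0 -0.0015 -0.03 0 0 0 0.045;0 -0.0015 -0.07 0 0 0 0.045;0 -0.0015 -0.11 0 0 0 0.05;0 -0.0015 -0.11 0 0 0 0.05"}}

```text
clock: 25.17
position: [0.5512, 0.1238, 0.1368]
tool_rot: [3.134, 0.0, 1.693]
force: [1.7, 0.6, 1.1]
grip_width: 0.0501
finger_force: 0.0
```

```bash
python3 - <<'E'
from h import *
st=observe();f=imaging.grab_frame("wrist");c=cam(f,st);print(st["position"],st["force"])
cv2.imwrite("pics/w6.png",cv2.resize(f["color"][:,:,::-1],(640,480),interpolation=cv2.INTER_CUBIC))
print(go(.63,-.2,.25,90,False))
E
```

```text
[0.55123492 0.1238026  0.13680829] [1.73745434 0.63112463 1.11950971]
([-0.3305, 0.0403, -0.1156], [0.3, 0.0, 7.0], 'rows 8.5')
```

View pics/w6.png

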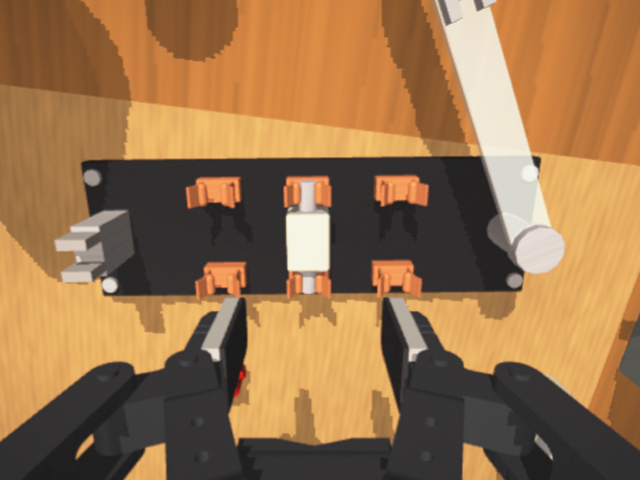

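The link is home in place 2, with its body at (308,240) and its caps deep in both clips. Next is link A.

```bash
python3 - <<'E'
from h import *
print(go(.685,-.136,.11,91.2,False))
E
```

```text
([-0.2735, 0.102, 0.0247], [0.3, 0.0, 5.8], 'rows 7.0')
```

Request:
{"api": "send_rows", "payload": {"plan": "-0.2735 0.102 0 0 0 5.8 0.05;-0.2735 0.102 0 0 0 5.8 0.05;-0.2735 0.102 0 0 0 5.8 0.05;-0.2735 0.102 0 0 0 5.8 0.05;-0.2735 0.102 0 0 0 5.8 0.05;-0.2735 0.102 0 0 0 5.8 0.05;-0.2735 0.102 0 0 0 5.8 0.05;-0.2735 0.102 0 0 0 5.8 0.05;-0.2735 0.102 0 0 0 5.8 0.05;-0.2735 0.102 0 0 0 5.8 0.05"}}

```text
clock: 26.05
position: [0.6826, -0.1358, 0.1297]
tool_rot: [-3.14, 0.001, 1.592]
force: [-0.1, 1.2, 1.0]
grip_width: 0.0504
finger_force: 0.0
```

```bash
python3 ml.py; python3 -c "
from h import *
print(go(.685,-.136,.0075,91.2,False))"
```

```text
[ 0.68259437 -0.135847    0.12972566] [ 0.4   0.78 -0.49  1.46  0.4   1.01 -0.17]
[317. 235.] 1249 [ 685.1 -135.9] [22.8 33.1] 1.3
([-0.0008, 0.0025, 0.1226], [-0.1, 0.0, 0.1], 'rows 2.9')
```

Request:
{"api": "send_rows", "payload": {"plan": "-0.0008 0.0025 0.04 0 0 0 0.05;-0.0008 0.0025 0.08 0 0 0 0.05;-0.0008 0.0025 0.108 0 0 0 0.05;-0.0008 0.0025 0.12 0 0 0 0.05;-0.0008 0.0025 0.1225 0 0 0 0.05;-0.0008 0.0025 0.1225 0 0 0 0.01;-0.0008 0.0025 0.1225 0 0 0 0.01;-0.0008 0.0025 0.1225 0 0 0 0.01;-0.0008 0.0025 0.1225 0 0 0 0.01;-0.0008 0.0025 0.1225 0 0 0 0.01"}}

```text
clock: 26.93
position: [0.6868, -0.1373, 0.0107]
tool_rot: [3.139, 0.002, 1.592]
force: [-1.9, 1.3, 9.2]
grip_width: 0.0234
finger_force: 99.3
```

Request:
{"api": "send_rows", "payload": {"plan": "0 0 0 0 0 0 0.01;0 0 0 0 0 0 0.01;0 0 -0.04 0 0 0 0.01;0 0 -0.08 0 0 0 0.01;0 0 -0.12 0 0 0 0.01;0 0 -0.13 0 0 0 0.01;0 0 -0.13 0 0 0 0.01"}}

```text
clock: 27.52
position: [0.6877, -0.1375, 0.1438]
tool_rot: [3.135, 0.003, 1.591]
force: [0.1, -0.2, -1.3]
grip_width: 0.0236
finger_force: 98.7
```

```bash
python3 - <<'E'
from h import *
print(go(.4944,.1157,.13,97.2,False))
E
```

```text
([0.2572, -0.1882, 0.0117], [0.4, 0.2, -6.0], 'rows 7.6')
```

Request:
{"api": "send_rows", "payload": {"plan": "0.256 -0.188 0.01 0 0 -6 0.01;0.256 -0.188 0.01 0 0 -6 0.01;0.256 -0.188 0.01 0 0 -6 0.01;0.256 -0.188 0.01 0 0 -6 0.01;0.256 -0.188 0.01 0 0 -6 0.01;0.256 -0.188 0.01 0 0 -6 0.01;0.256 -0.188 0.01 0 0 -6 0.01;0.256 -0.188 0.01 0 0 -6 0.01;0.256 -0.188 0.01 0 0 -6 0.01;0.256 -0.188 0.04 0 0 -6 0.01"}}

```text
clock: 28.35
position: [0.4939, 0.1169, 0.1016]
tool_rot: [3.135, 0.001, 1.699]
force: [3.0, -1.0, 0.2]
grip_width: 0.0235
finger_force: 98.8
```

```bash
python3 - <<'E'
from h import *
st=observe();f=imaging.grab_frame("wrist");print(st["position"],st["grip_width"],go(.4946,.1145,.055,97.2,False))
cv2.imwrite("pics/w7.png",cv2.resize(f["color"][:,:,::-1],(640,480),interpolation=cv2.INTER_CUBIC))
E
```

```text
[0.49394751 0.1169103  0.10157694] 0.02347877400941124 ([-0.0008, 0.0034, 0.0396], [-0.1, 0.1, 0.1], 'rows 1.0')
```

View pics/w7.png

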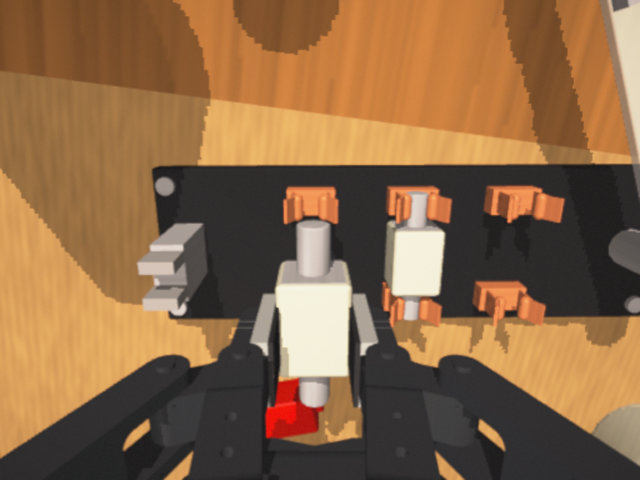

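Request:
{"api": "send_rows", "payload": {"plan": "-0.0012 0.0034 0.02 0 0 0 0.01;-0.0012 0.0034 0.035 0 0 0 0.01;-0.0012 0.0034 0.042 0 0 0 0.01;-0.0012 0.0034 0.042 0 0 0 0.01;-0.0012 0.0034 0.042 0 0 0 0.01;-0.0012 0.0034 0.042 0 0 0 0.01"}}

```text
clock: 28.9
position: [0.4961, 0.114, 0.0568]
tool_rot: [3.142, 0.001, 1.696]
force: [0.5, -1.3, -0.4]
grip_width: 0.0237
finger_force: 98.7
```

```bash
python3 - <<'E'
from h import *
print(observe()["position"],go(.4946,.1142,.0257,97.2,False))
E
```

```text
[0.496075   0.11397324 0.05678182] ([0.0005, -0.0014, 0.0311], [0.0, 0.1, -0.0], 'rows 0.7')
```

Request:
{"api": "send_rows", "payload": {"plan": "0.0003 -0.001 0.01 0 0 0 0.01;0.0003 -0.001 0.018 0 0 0 0.01;0.0003 -0.001 0.021 0 0 0 0.01;0.0003 -0.001 0.023 0 0 0 0.01;0.0003 -0.001 0.025 0 0 0 0.01;0.0003 -0.001 0.025 0 0 0 0.01"}}

```text
clock: 29.4
position: [0.4936, 0.1139, 0.03]
tool_rot: [-3.139, 0.002, 1.697]
force: [-3.5, -0.5, -6.5]
grip_width: 0.0234
finger_force: 98.5
```

Request:
{"api": "send_rows", "payload": {"plan": "0 0 0.002 0 0 0 0.01;0 0 0.004 0 0 0 0.01;0 0 0.006 0 0 0 0.01;0 0 0.006 0 0 0 0.01"}}

```text
clock: 29.73
position: [0.4941, 0.1139, 0.0253]
tool_rot: [-3.14, 0.003, 1.697]
force: [-11.0, -2.2, 24.1]
grip_width: 0.0236
finger_force: 102.5
```

Request:
{"api": "send_rows", "payload": {"plan": "0 -0.0005 -0.001 0 0 0 0.01;0 -0.0005 -0.001 0 0 0 0.045;0 -0.0005 -0.001 0 0 0 0.045;0 -0.0005 -0.001 0 0 0 0.045;0 -0.0005 -0.001 0 0 0 0.045;0 -0.0005 -0.03 0 0 0 0.045;0 -0.0005 -0.07 0 0 0 0.045;0 -0.0005 -0.11 0 0 0 0.05;0 -0.0005 -0.14 0 0 0 0.05;0 -0.0005 -0.14 0 0 0 0.05"}}

```text
clock: 30.57
position: [0.4966, 0.1151, 0.1703]
tool_rot: [3.135, 0.001, 1.696]
force: [1.0, 0.8, 0.9]
grip_width: 0.0499
finger_force: 0.0
```

```bash
python3 - <<'E'
from h import *
st=observe();f=imaging.grab_frame("wrist");c=cam(f,st);print(st["position"])
np.savez("w8.npz",st=np.r_[st["position"],st["tool_rot"]],**f)
cv2.imwrite("pics/w8.png",cv2.resize(f["color"][:,:,::-1],(800,600),interpolation=cv2.INTER_CUBIC))
print(go(.56,.24,.26,97,False))
E
```

```text
[0.49664501 0.11506658 0.17027447]
([0.1164, 0.0797, -0.0921], [0.3, 0.1, 0.2], 'rows 4.0')
```

View pics/w8.png

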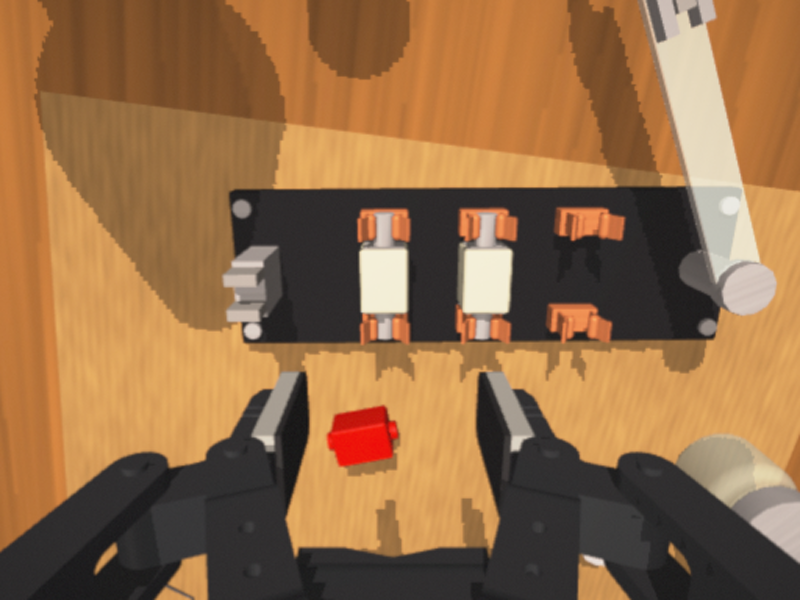

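Both whole links sit equally deep in places 1 and 2, with bodies at (384,280) and (487,280). The gate is still open. I'll compute the approach to its tab.

```bash
python3 - <<'E'
from h import *
d=np.load("w8.npz");st=dict(position=d["st"][:3],tool_rot=d["st"][3:]);f={k:d[k] for k in d.files if k!="st"};c=cam(f,st);k=.64
P=p2w(c,np.array([[743,270],[680,18],[748,288]])*k,.06);v=P[1]-P[0];print(P,np.degrees(np.arctan2(v[1],v[0])))
print(go(.567,.3325,.16,120.1,False),go(.567,.3325,.0665,120.1,False))
E
```

```text
[[0.67206794 0.148041   0.06      ]
 [0.60781202 0.25481682 0.06      ]
 [0.677655   0.13923184 0.06      ]] 121.03882896916443
([0.2075, 0.0977, 0.0079], [0.2, 0.1, -22.9], 'rows 5.5') ([0.2076, 0.0973, 0.1014], [0.2, 0.1, -22.9], 'rows 6.0')
```

Request:
{"api": "send_rows", "payload": {"plan": "0.2075 0.0975 0.008 0 0 -23 0.04;0.2075 0.0975 0.008 0 0 -23 0.04;0.2075 0.0975 0.008 0 0 -23 0.04;0.2075 0.0975 0.008 0 0 -23 0.04;0.2075 0.0975 0.008 0 0 -23 0.04;0.2075 0.0975 0.008 0 0 -23 0.04;0.2075 0.0975 0.008 0 0 -23 0.04;0.2075 0.0975 0.008 0 0 -23 0.04"}}

```text
clock: 31.28
position: [0.5641, 0.3334, 0.1548]
tool_rot: [-3.138, 0.001, 2.1]
force: [-0.6, -1.4, -0.4]
grip_width: 0.04
finger_force: 0.0
```

```bash
python3 - <<'E'
from h import *
st=observe();f=imaging.grab_frame("wrist");c=cam(f,st);print(st["position"],st["tool_rot"])
cv2.imwrite("pics/w9.png",cv2.resize(f["color"][:,:,::-1],(640,480),interpolation=cv2.INTER_CUBIC))
print(go(.567,.3325,.0665,120.1,False))
E
```

```text
[0.5641423  0.33340677 0.15481502] [-3.13847364e+00  5.70197083e-04  2.09983416e+00]
([-0.0008, 0.0027, 0.0887], [-0.2, 0.1, 0.1], 'rows 2.1')
```

View pics/w9.png

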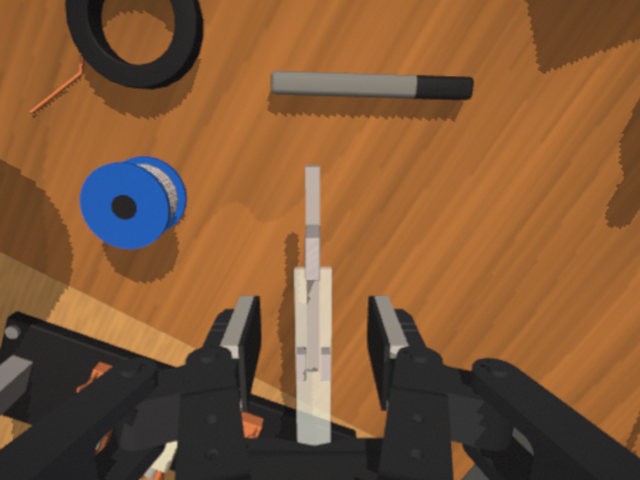

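The tab, at (313,255), is centred between the open fingers.

Request:
{"api": "send_rows", "payload": {"plan": "-0.001 0.0015 0.04 0 0 0 0.04;-0.001 0.0015 0.075 0 0 0 0.04;-0.001 0.0015 0.0885 0 0 0 0.04;-0.001 0.0015 0.0885 0 0 0 0;-0.001 0.0015 0.0885 0 0 0 0;-0.001 0.0015 0.0885 0 0 0 0;-0.001 0.0015 0.0885 0 0 0 0;-0.001 0.0015 0.0885 0 0 0 0;-0.001 0.0015 0.0885 0 0 0 0;-0.001 0.0015 0.0885 0 0 0 0", "grip_force": 30}}

```text
clock: 32.17
position: [0.5674, 0.3323, 0.0695]
tool_rot: [3.141, 0.001, 2.098]
force: [0.0, -1.5, 8.8]
grip_width: 0.0071
finger_force: 35.7
```

Request:
{"api": "send_rows", "payload": {"plan": "-0.0005 0 -0.005 0 3.4 0 0;-0.0015 0 -0.01 0 6.9 0 0;-0.0025 0 -0.016 0 10.5 0 0;-0.004 0 -0.021 0 14 0 0;-0.004 0 -0.021 0 14 0 0;-0.004 0 -0.021 0 14 0 0"}}

```text
clock: 32.67
position: [0.5697, 0.3278, 0.0897]
tool_rot: [-3.141, -0.243, 2.096]
force: [1.4, -3.1, 0.1]
grip_width: 0.0072
finger_force: 34.6
```

```bash
cat > sw.py <<'E'
from h import *
import sys
st=observe();h=np.array([.679,.1383])
p=st["position"];R0=R.from_euler("xyz",st["tool_rot"]);print(p,st["qpos"].round(2),np.hypot(*(p[:2]-h)),np.degrees(np.arctan2(*(p[:2]-h)[::-1])))
for a in np.linspace(0,float(sys.argv[1]),11)[1:]:
    Z=R.from_euler("z",a,degrees=True);q=Z.apply(p-np.r_[h,0])+np.r_[h,0]
    print(round(a,1),*R0.inv().apply(q-p).round(4),*(R0.inv()*Z*R0).as_rotvec(degrees=True).round(1))
E
python3 sw.py 35
```

```text
[0.56966303 0.32779962 0.08965201] [-0.03  0.87 -0.76  1.58  0.41  0.89 -0.32] 0.2187799824388741 119.98396790269054
3.5 -0.0004 -0.0134 -0.0001 0.8 -0.0 -3.4
7.0 -0.0015 -0.0267 -0.0004 1.7 -0.0 -6.8
10.5 -0.0035 -0.0399 -0.0008 2.5 -0.0 -10.2
14.0 -0.0062 -0.0529 -0.0015 3.4 -0.0 -13.6
17.5 -0.0097 -0.0658 -0.0024 4.2 -0.0 -17.0
21.0 -0.014 -0.0784 -0.0034 5.1 -0.0 -20.4
24.5 -0.019 -0.0908 -0.0047 5.9 -0.0 -23.8
28.0 -0.0247 -0.1028 -0.0061 6.7 -0.0 -27.2
31.5 -0.0311 -0.1144 -0.0077 7.6 -0.0 -30.6
35.0 -0.0382 -0.1256 -0.0094 8.4 -0.0 -34.0
```

Request:
{"api": "send_rows", "payload": {"plan": "-0.0004 -0.0134 -0.0001 0.8 0 -3.4 0;-0.0015 -0.0267 -0.0004 1.7 0 -6.8 0;-0.0035 -0.0399 -0.0008 2.5 0 -10.2 0;-0.0062 -0.0529 -0.0015 3.4 0 -13.6 0;-0.0097 -0.0658 -0.0024 4.2 0 -17 0;-0.014 -0.0784 -0.0034 5.1 0 -20.4 0;-0.019 -0.0908 -0.0047 5.9 0 -23.8 0;-0.0247 -0.1028 -0.0061 6.7 0 -27.2 0;-0.0311 -0.1144 -0.0077 7.6 0 -30.6 0;-0.0382 -0.1256 -0.0094 8.4 0 -34 0"}}

```text
clock: 33.5
position: [0.4802, 0.2309, 0.0894]
tool_rot: [-3.141, -0.241, 2.713]
force: [3.9, -2.5, -0.1]
grip_width: 0.0071
finger_force: 34.5
```

```bash
python3 sw.py 30; python3 -c "
from h import *
s=observe();print(s['grip_width'],s['tool_rot'])"
```

```text
[0.48024648 0.23090734 0.08943496] [ 0.16  0.84 -0.92  1.79  0.52  0.98  0.19] 0.2192694275689962 155.01727464565909
3.0 -0.0002 -0.0115 -0.0 0.7 -0.0 -2.9
6.0 -0.001 -0.0229 -0.0002 1.4 -0.0 -5.8
9.0 -0.0024 -0.0343 -0.0006 2.1 -0.0 -8.7
12.0 -0.0043 -0.0456 -0.001 2.9 -0.0 -11.7
15.0 -0.0069 -0.0568 -0.0016 3.6 -0.0 -14.6
18.0 -0.01 -0.0678 -0.0024 4.3 -0.0 -17.5
21.0 -0.0136 -0.0787 -0.0033 5.0 -0.0 -20.4
24.0 -0.0178 -0.0893 -0.0043 5.7 -0.0 -23.3
27.0 -0.0225 -0.0997 -0.0055 6.4 -0.0 -26.2
30.0 -0.0278 -0.1098 -0.0067 7.2 -0.0 -29.1
0.007142757237779097 [-3.14074019 -0.24119655  2.71260251]
```

Request:
{"api": "send_rows", "payload": {"plan": "-0.0002 -0.0115 0 0.7 0 -2.9 0;-0.001 -0.0229 -0.0002 1.4 0 -5.8 0;-0.0024 -0.0343 -0.0006 2.1 0 -8.7 0;-0.0043 -0.0456 -0.001 2.9 0 -11.7 0;-0.0069 -0.0568 -0.0016 3.6 0 -14.6 0;-0.01 -0.0678 -0.0024 4.3 0 -17.5 0;-0.0136 -0.0787 -0.0033 5 0 -20.4 0;-0.0178 -0.0893 -0.0043 5.7 0 -23.3 0;-0.0225 -0.0997 -0.0055 6.4 0 -26.2 0;-0.0278 -0.1098 -0.0067 7.2 0 -29.1 0"}}

```text
clock: 34.33
position: [0.4607, 0.1194, 0.0894]
tool_rot: [-3.141, -0.241, -3.048]
force: [3.7, 0.2, 0.8]
grip_width: 0.0075
finger_force: 34.5
```

Request:
{"api": "send_rows", "payload": {"plan": "0 0 0 0 0 0 0;0 0 0 0 0 0 0"}}

```text
clock: 34.5
position: [0.4606, 0.1201, 0.0893]
tool_rot: [-3.141, -0.242, -3.053]
force: [5.3, 0.2, 0.2]
grip_width: 0.0074
finger_force: 34.4
```

```bash
python3 sw.py 2.5; python3 -c "
from h import *
s=observe();print(s['grip_width'],s['tool_rot'],s['force'])"
```

```text
[0.4605723  0.12012413 0.08926727] [ 0.34  0.84 -1.01  1.87  0.65  1.1   0.69] 0.21918262595565158 -175.2432462979307
0.2 0.0 -0.001 0.0 0.1 -0.0 -0.2
0.5 0.0 -0.0019 0.0 0.1 -0.0 -0.5
0.8 -0.0 -0.0029 0.0 0.2 -0.0 -0.7
1.0 -0.0 -0.0038 -0.0 0.2 -0.0 -1.0
1.2 -0.0 -0.0048 -0.0 0.3 -0.0 -1.2
1.5 -0.0 -0.0057 -0.0 0.4 -0.0 -1.5
1.8 -0.0001 -0.0067 -0.0 0.4 -0.0 -1.7
2.0 -0.0001 -0.0077 -0.0 0.5 -0.0 -1.9
2.2 -0.0001 -0.0086 -0.0 0.5 -0.0 -2.2
2.5 -0.0001 -0.0096 -0.0 0.6 -0.0 -2.4
0.007405304692335084 [-3.14123071 -0.24203882 -3.05251504] [5.2894354  0.18259792 0.22944394]
```

Request:
{"api": "send_rows", "payload": {"plan": "0 -0.004 0 0.2 0 -1 0;0 -0.008 0 0.5 0 -2 0;0 -0.0098 0 0.6 0 -2.4 0;0 -0.0098 0 0.6 0 -2.4 0;0 -0.0098 0 0.6 0 -2.4 0"}}

```text
clock: 34.92
position: [0.4615, 0.1107, 0.0892]
tool_rot: [3.141, -0.242, -3.008]
force: [5.8, -1.1, -0.6]
grip_width: 0.007
finger_force: 34.5
```

```bash
python3 sw.py 2|head -1; python3 -c "
from h import *
s=observe();print(s['force'],s['tool_rot'])
R0=R.from_euler('xyz',s['tool_rot'])
for f in (.25,.5,.75,1,1.06):
  th=.242*f; ex=np.array([np.cos(np.radians(7.1)),np.sin(np.radians(7.1)),0])
  d=-ex*.0036*f+np.array([0,0,-.0203*f]); print(R0.inv().apply(d).round(4),13.9*f)
"
```

```text
[0.46152867 0.11065917 0.08915862] [ 0.35  0.84 -1.02  1.87  0.67  1.11  0.74] 0.21922088461919775 -172.75648610898034
[ 5.75875574 -1.08630791 -0.60295081] [ 3.14140851 -0.24201865 -3.00798612]
[-0.0003  0.      0.0051] 3.475
[-0.0007  0.      0.0103] 6.95
[-0.001   0.      0.0154] 10.425
[-0.0014  0.      0.0206] 13.9
[-0.0015  0.      0.0218] 14.734000000000002
```

Request:
{"api": "send_rows", "payload": {"plan": "-0.0003 0 0.005 0 -3.5 0 0;-0.0007 0 0.01 0 -7 0 0;-0.001 0 0.0155 0 -10.4 0 0;-0.0014 0 0.0205 0 -13.9 0 0;-0.0014 0 0.0205 0 -13.9 0 0;-0.0014 0 0.0205 0 -13.9 0 0"}}

```text
clock: 35.42
position: [0.457, 0.1101, 0.0694]
tool_rot: [-3.141, 0.0, -3.007]
force: [-2.3, -0.4, 9.4]
grip_width: 0.007
finger_force: 35.6
```

Request:
{"api": "send_rows", "payload": {"plan": "0 0 0 0 0 0 0.035;0 0 0 0 0 0 0.035;0 0 0 0 0 0 0.035;0 0 0 0 0 0 0.035;0 0 -0.03 0 0 0 0.035;0 0 -0.07 0 0 0 0.035;0 0 -0.11 0 0 0 0.035;0 0 -0.15 0 0 0 0.035;0 0 -0.18 0 0 0 0.035;0 0 -0.18 0 0 0 0.035"}}

```text
clock: 36.25
position: [0.459, 0.1107, 0.2535]
tool_rot: [3.141, 0.005, -3.008]
force: [-0.5, 0.2, -0.3]
grip_width: 0.0351
finger_force: 0.0
```

Request:
{"api": "send_rows", "payload": {"plan": "0.06 -0.03 -0.02 0 0 0 0.05;0.06 -0.03 -0.02 0 0 0 0.05;0.06 -0.03 -0.02 0 0 0 0.05;0.06 -0.03 -0.02 0 0 0 0.05"}}

```text
clock: 36.58
position: [0.4016, 0.0703, 0.269]
tool_rot: [-3.14, -0.001, -3.01]
force: [0.4, 0.3, -0.7]
grip_width: 0.0499
finger_force: 0.0
```

```bash
python3 - <<'E'
from h import *
st=observe();f=imaging.grab_frame("wrist");g=imaging.grab_frame("scene");print(st["position"],st["clock"])
a=cv2.resize(f["color"][:,:,::-1],(400,300));b=cv2.resize(g["color"][120:290,60:400,::-1],(800,400),interpolation=cv2.INTER_CUBIC)[:300]
b=cv2.resize(g["color"][110:320,40:360,::-1],(400,300),interpolation=cv2.INTER_CUBIC)
cv2.imwrite("pics/w10.png",np.hstack([a,b]))
E
```

```text
[0.40155766 0.07028291 0.26898721] 36.5833
```

View pics/w10.png

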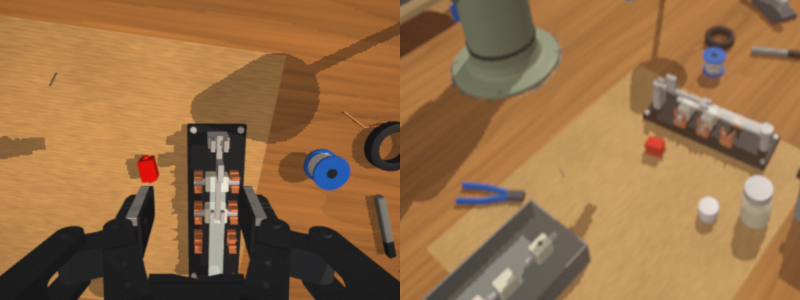

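The gate is shut over the row. The latch bar lies between the catch cheeks at (217,140), both links sit under the gate, the tray holds the scrap, and the bystanders are untouched.

```bash
python3 -c "
from workcell import bot
print(bot.job_done())"
```

```text
the job is handed in; nothing more can be done
None
```

The job is handed in at about 37 s: both whole links are pressed home in places 1 and 2, the one blown and two broken links are in the scrap tray, and the guard is shut with its latch down in the catch; no verdict came back, and one press peaked at 55 N at the wrist (limit 120 N).

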